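Screw the third-hand post into whichever socket takes it

ROBOT

A 6-joint arm with a two-finger parallel gripper is mounted at the origin on the work surface. World frame = base frame: x ahead of the robot, y to its left, z up, the work surface at z = 0. Lengths are in mm, angles in degrees, forces in N, time in s.
With the tool pointing down it reaches from about 300 to 750 mm from the base axis. Payload 8.5 kg.
Tool frame: the origin (TCP) lies between the finger pads; the fingertips stand 19 mm ahead of it and the grasp point (between the pads) is the TCP; z points along the fingers, x is the direction in which the jaws open and shut, and the axes are right-handed (so a half turn about z gives the same grasp; the last joint's range is limited). The gripper opens to 85 mm and grips with 20 to 120 N. Pads are 22 mm wide; open, the fingers measure 114 mm over their backs; the gripper's body (76 mm by 85 mm) begins 54 mm behind the grasp point. The pads swing forward as they close: fully open they stand 13 mm farther back than shut.
Start: joints at [-84.414, 21.807, 74.336, -0, 83.858, -12.336], TCP at [169.242, -523.295, 216.722] pointing down, gripper open.
Joint ranges: [-178.18, 178.18], [-50.72, 133.34], [12.68, 142.11], [-81.47, 261.47], [9.98, 163.14], [-165.26, 165.26]. Speed limits (degrees/s): [136.94, 136.94, 180, 180, 180, 180].

INTERFACE

Orientations are given as [roll, pitch, yaw] about the fixed x, y, z axes, in that order (R = Rz(yaw) Ry(pitch) Rx(roll)).
In Python, from workcell import manip gives the robot as it stands.
- The arm moves only by the tool apply_moves, never from a script. Its argument "motion" is a list of rows, each an object of numbers: "claw": the opening in per cent of the stroke, from 0 (shut) to 100 (fully open); "x", "y", "z": the shift along the tool's x, y, z in m; "turn": the turn about the tool's z in degrees. A call has 1 to 20 rows; each row shifts and turns the pose as measured when the row begins, along the tool's axes as they then stand; what a row does not reach is not made up. A row lasts 1/12 s, in which the tool goes at most 41.7 mm and 7.16 degrees, less where a joint would pass 70% of its speed; a pose out of reach is approached as far as the arm can. A call is refused whole if a number of a shift passes 0.0417 or a number of a turn 7.16, either way. A call with a gripper value outside its range is refused whole. The fingers move at their own pace and stop on an object; "squeeze" is the grip in N (left out, the last holds). Time passes only in rows, so rows that do not move let the fingers close. It gives the time, the measured TCP pose, the force and the opening at its end, in the units of the state.
- manip.sense(): the state, without advancing time (a new reading comes with each control period).
- manip.grab_frame(name): name is "scene" or "side" or "wrist"; returns the picture (400x640x3 uint8, blue, green, red); there is no depth.
- manip.camera_model(name): a dict with "vertical_fov" (degrees; the focal length in pixels is half the picture's height over the tangent of half this angle, whatever the lens; pixels are square), "cx", "cy" (the principal point, pixels), "eye" and "attitude" of the camera in the world. Camera axes: x right, y up, looking along -z (the intrinsics and any distortion apply to the point x, -y, -z); pixel columns grow to the right and rows downward; lengths in mm; the calibration is good to about 2 mm. A picture is of the moment at which its call begins: read the wrist's pose just before it. camera_model takes no time and is no camera call; for the wrist camera it gives the pose at the moment of the call.
- manip.job_done(): hands the job in, once; it reports no verdict.
Trained networks look in the newest picture that a camera, given by its name, has taken for a name from the list of things; names that differ only in an ending like _2 or _b are one class to them, and where a whole thing is asked for, a point or a joint stands for the part that bears it (a point fixed in the world has none). Each returns a list of dicts, best first, with "score" (0 to 1); they miss things now and then, are a little off and sometimes report something else, mostly with a low value. They report only what shows in the picture. A call takes as long as a camera call. They do not tell look-alikes from the thing itself.
- manip.recognise(camera, thing): "position" ([x, y, z] in mm, in world coordinates, good to about 4 mm: the middle of the surface that is visible of it).
- manip.spot_point(camera, thing): "position" ([x, y, z] in mm, in world coordinates, good to about 4 mm: a listed point, or the origin of a listed thing).
The state is a dict: "time": time; "qpos": joint angles; "dq": joint speeds; "effort": joint torques, N m; "position": TCP position; "ee_rot": TCP orientation; "force": force on the tool from outside, world axes, zero at the start; "moment": the same for the moment, N m; "width": opening from 0.0 (shut) to 1.0 (fully open).
Only numpy, scipy, OpenCV 4.12 (cv2) and the standard library are available. Lean on these libraries where they do the work, as an engineer would, in place of code of your own. Each camera call takes 0.05 s, during which the arm holds its last target.

TASK

Take the third-hand post out of its wooden block and screw it into one of the two threaded sockets of the steel base, clockwise, until its flange is fully down on the socket and it is snug. One socket, nobody knows which, has a crossed thread that binds early: start the post gently, stop at the first early resistance instead of forcing it, back it out and use the other socket. Do not disturb the bottle, the brick or the pliers.

Things in the scene. Friction and masses are not known exactly. Their poses are not given: they have to be found in the camera images.
- post_grip (a point): Loose metal post, about 0.6 kg, upright in the wooden block; this point: centre of its hexagon, on its axis (z up), 32 mm above the flange's underside. Above that underside: flange 44 mm diameter to 6 mm, hexagon 24 mm across flats 6 to 58 mm, neck, ball to 79 mm. Flats are square to x and to the lines 60 and 120 deg from it. Same after half a turn.
- post_flange (a point): Post axis at the flange's underside, axes as post_grip. Below it the threaded foot, 20 mm long: core 19 mm diameter, tapering to 12 mm in the last 4 mm, and two short thread ridges opposite each other, 28.8 mm across, 8 mm below the flange, centred on the post's x axis.
- block: Fixed wooden block 100 x 90 x 45 mm, origin at the centre of its underside. A plain hole in its middle, 33 mm diameter, 32 mm deep, holds the post's foot; the flange rests on the block's top. Lift the post straight up 25 mm to clear it.
- base: Fixed steel plate 100 (its x) x 170 (its y) x 12 mm, origin under its centre, with two sockets 46 mm in diameter, 84 mm apart along y, rims 34 mm above the bench. In the clean socket the post, turned clockwise, sinks 0.04 mm per degree; its flange meets the rim about 37 deg before its x axis lines up with the base's x; it goes snug (over 0.2 N m, rising fast) lined up, within 8 deg.
- socket_1 (a point): Rim centre of one socket (base y = +42 mm), 34 mm above the bench, axes as the base. Bore 31 mm, thread crests 21.2 mm across: 1 mm side play. Two-start right-hand thread. The foot drops in with the post's x axis 80 to 110 deg counter-clockwise of the base's x (or half a turn on); the flange then rests 2 to 3 mm above the rim. 6 mm or more: it rides on the ridges.
- socket_2 (a point): Rim centre of the other socket (base y = -42 mm), else as socket_1. One of the two is crossed; which one changes from start to start and cannot be seen. There the post stops sinking 55 to 65 deg short of the base's x axis, pushes up and resists, and jams about 10 deg later (over 0.2 N m), flange 2 mm above the rim; turned back it comes free.
- bottle: Bystander: white plastic bottle with a pointed red cap, 48 mm diameter, 130 mm tall, standing loose; origin at the centre of its underside.
- brick: Bystander: loose white perforated soldering brick 70 x 100 x 30 mm, origin at the centre of its underside.
- pliers: Bystander: loose pliers with black handles lying flat, 150 mm long, 14 mm high, origin under the middle of their length.
Not all that is in view belongs to the job. Leave any pink look-alike of the part that bears post_grip alone.

How it is judged (in metres and radians):
At the end, for the whole second after the job is handed in: The post stands upright (within 0.04 rad) and at rest in one socket, its axis within 3 mm of the socket's, its flange down on the rim within 0.8 mm, and turned home: its x axis within 0.30 rad of the base's x axis (((horizontal distance between post_flange and socket_1 below 0.003 m and z of post_flange in the frame of socket_1 below 0.0008 m) or (horizontal distance between post_flange and socket_2 below 0.003 m and z of post_flange in the frame of socket_2 below 0.0008 m)) and angle between the x axis of post_flange and the x axis of base, either way round below 0.3 rad and angle between post_flange's own z axis and vertical below 0.04 rad and linear speed of post below 0.01 m/s); the robot touches nothing.
It fails at once if the thread is forced: the post presses on the base or its sockets with more than 80 N while its flange is still more than 1 mm above the socket rim (contact force between post and base above 80 N and height (world z) of post_flange above 0.035 m).
It fails at once if the bottle, the brick or the pliers are moved more than 20 mm (distance of any of bottle, brick, pliers from where it was at the start of the episode above 0.02 m).
It also fails if it takes over 72 s, if anything falls off the work surface, if the arm or the gripper's body presses on something with over 40 N, if the wrist force passes 120 N, or if a joint passes its speed limit or range.

## Working session

There is one attempt and no reset: what is moved stays moved. The work goes in short steps, Python scripts to look and compute and a tool call to move; the robot and the scene stay as the last step left them, time stands still between calls to the robot, and variables do not carry over. Pictures are saved under pics/ and viewed, and the job is handed in when it is done.

Besides the shell and the picture viewer there is one more tool, called after "Emit:" as name(argument=value, ...) on one line, values as JSON. apply_moves: Moves the arm, as the interface text tells. Its arguments: {"type":"object","properties":{"motion":{"type":"array","items":{"type":"object","properties":{"claw":{"type":"number"},"x":{"type":"number"},"y":{"type":"number"},"z":{"type":"number"},"turn":{"type":"number"}}}},"squeeze":{"type":"number"}},"required":["motion"]}

```bash
mkdir -p pics; ls; python3 - <<'E'
from workcell import manip
import cv2
print(manip.sense())
for n in ("scene","side","wrist"):
    m=manip.camera_model(n); print(n,m)
    cv2.imwrite(f"pics/{n}0.png",manip.grab_frame(n))
for n in ("scene","side"):
    for t in ("post_grip","post_flange","block","base","socket_1","bottle","brick","pliers"):
        print(n,t,[(round(d["score"],2),[round(float(v)) for v in d["position"]]) for d in manip.spot_point(n,t)])
E
```

```text
pics
{'time': 0.0, 'qpos': array([-8.44133399e+01,  2.18414028e+01,  7.43876914e+01,  7.63711749e-04,
        8.38579927e+01, -1.23349463e+01]), 'dq': array([-0.02581764, -0.02811839, -0.00945286, -0.0266689 ,  0.0430414 ,
        0.0492808 ]), 'effort': array([-3.61836544e-03, -4.48471749e+01, -2.31276870e+01, -3.46164334e-04,
        4.85454555e-03,  6.62519597e-06]), 'position': array([ 169.21929634, -522.97170852,  216.09064015]), 'ee_rot': array([-1.79980654e+02,  8.49144223e-02, -7.20784616e+01]), 'force': array([ 0.72988606, -0.10038199, -0.39390319]), 'moment': array([-0.03428561,  0.01408661,  0.01019977]), 'width': 0.9973021461374875}
scene {'vertical_fov': 46.688722141406046, 'cx': 320.63920825346094, 'cy': 192.2005660447947, 'eye': array([1049.12296316,  734.09421151, 1288.23354889]), 'attitude': array([ 34.94171177,  -0.56599996, 151.08210087])}
side {'vertical_fov': 55.45441324495763, 'cx': 316.9763271604178, 'cy': 189.8488751039576, 'eye': array([ 570.8709556 , -774.81106852,  891.49955846]), 'attitude': array([43.81762229, -0.50705971, -3.00049418])}
wrist {'vertical_
[... 409 characters left out ...]
 (0.48, [433, -130, 20])]
scene block [(0.98, [553, -136, -2])]
scene base [(0.79, [558, 186, -2])]
scene socket_1 [(0.9, [551, 232, 38]), (0.77, [559, 146, 36])]
scene bottle [(0.72, [795, 23, 0])]
scene brick [(0.56, [549, 439, 0])]
scene pliers [(0.5, [588, -445, 0])]
side post_grip [(0.82, [434, -127, 51]), (0.65, [556, -137, 77]), (0.6, [579, -246, 50]), (0.59, [676, -116, 53])]
side post_flange [(0.73, [555, -133, 45]), (0.66, [577, -248, 22])]
side block [(0.63, [553, -136, -1])]
side base []
side socket_1 [(0.93, [549, 230, 35]), (0.79, [558, 149, 36])]
side bottle [(0.71, [799, 28, 3])]
side brick [(0.66, [554, 431, 1])]
side pliers [(0.59, [585, -450, -2]), (0.41, [552, -137, 73])]
```

View pics/scene0.png

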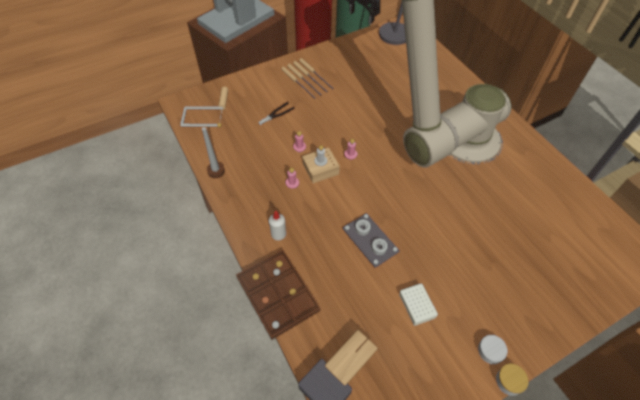

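View pics/side0.png

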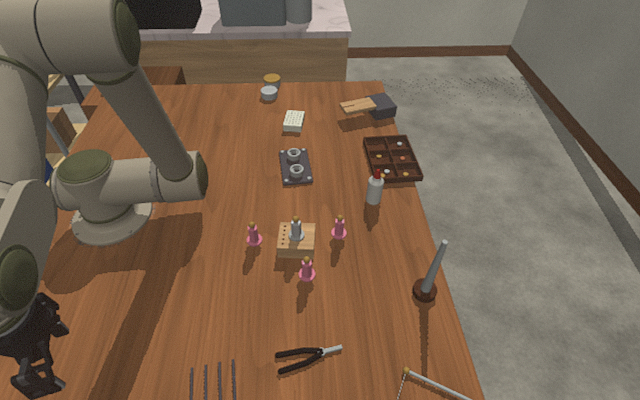

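View pics/wrist0.png

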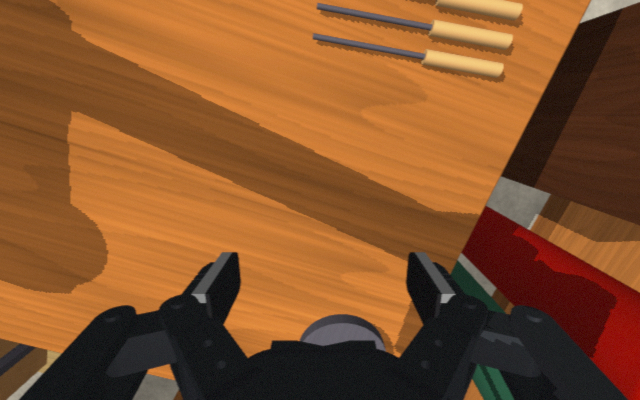

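Candidates for the post: grey metal one in the wooden block at scene (321,157) / side (296,230). The pink look-alikes stand at scene (299,141), (351,149), (292,177). I choose the grey one in the block; base sockets are at scene (363,226), (380,246). I'm moving over the block for a close crop.

Emit:
apply_moves(motion=[{"x":-0.0158,"y":-0.031,"z":-0.001},{"x":-0.0158,"y":-0.031,"z":-0.001},{"x":-0.0158,"y":-0.031,"z":-0.001},{"x":-0.0158,"y":-0.031,"z":-0.001},{"x":-0.0158,"y":-0.031,"z":-0.001},{"x":-0.0158,"y":-0.031,"z":-0.001},{"x":-0.0158,"y":-0.031,"z":-0.001},{"x":-0.0158,"y":-0.031,"z":-0.001},{"x":-0.0158,"y":-0.031,"z":-0.001},{"x":-0.0158,"y":-0.031,"z":-0.001},{"x":-0.0158,"y":-0.031,"z":-0.001},{"x":-0.0158,"y":-0.031,"z":-0.001},{"x":-0.0158,"y":-0.031,"z":-0.001},{"x":-0.0158,"y":-0.031,"z":-0.001},{"x":-0.0158,"y":-0.031,"z":-0.001},{"x":-0.0158,"y":-0.031,"z":-0.001},{}])

```text
schema error: expected keys claw, x, y, z, turn
```

```bash
cat > h.py <<'E'
from workcell import manip
import numpy as np, cv2
from scipy.spatial.transform import Rotation as Ro
def st():
    s=manip.sense(); print("t%.2f pos %s rot %s F %s M %s w %.3f q6 %.1f"%(s["time"],np.round(s["position"],1),np.round(s["ee_rot"],2),np.round(s["force"],1),np.round(s["moment"],2),s["width"],s["qpos"][5])); return s
def cam(n):
    m=manip.camera_model(n); f=200/np.tan(np.radians(m["vertical_fov"]/2))
    return m["eye"],Ro.from_euler("xyz",m["attitude"],degrees=True).as_matrix(),f,m["cx"],m["cy"]
def proj(c,P):
    e,R,f,cx,cy=c; p=(np.atleast_2d(P)-e)@R
    return np.c_[cx+f*p[:,0]/-p[:,2], cy-f*p[:,1]/-p[:,2]]
def ray(c,uv,z):
    e,R,f,cx,cy=c; d=R@np.array([(uv[0]-cx)/f,-(uv[1]-cy)/f,-1]); return e+d*(z-e[2])/d[2]
def shot(n,fn,crop=None,k=1):
    c=cam(n); I=manip.grab_frame(n); cv2.imwrite(f"pics/{fn}_raw.png",I); np.savez(f"pics/{fn}.npz",*[np.asarray(v) for v in c])
    J=I if crop is None else I[crop[1]:crop[3],crop[0]:crop[2]]
    cv2.imwrite(f"pics/{fn}.png",cv2.resize(J,None,fx=k,fy=k,interpolation=cv2.INTER_CUBIC)); return I,c
def spots(n,ts):
    for t in ts: print(n,t,[(round(d["score"],2),[round(float(v),1) for v in d["position"]]) for d in manip.spot_point(n,t)])
def tool(dw):
    R=Ro.from_euler("xyz",manip.sense()["ee_rot"],degrees=True).as_matrix(); return np.round(R.T@np.asarray(dw)/1000,4)
E
python3 - <<'E'
from h import *
st(); I,c=shot("wrist","w1"); spots("wrist",("post_grip","post_flange","block"))
print(proj(c,[[555,-136,77],[555,-136,45]]))
E
```

```text
t0.95 pos [ 169.2 -523.3  216.7] rot [180.    -0.   -72.08] F [-0.1  0.   0.3] M [0.02 0.06 0.02] w 1.002 q6 -12.3
wrist post_grip []
wrist post_flange []
wrist block []
[[-117.17903263 -643.12261482]
 [ -47.32879572 -523.21090419]]
```

View pics/w1.png

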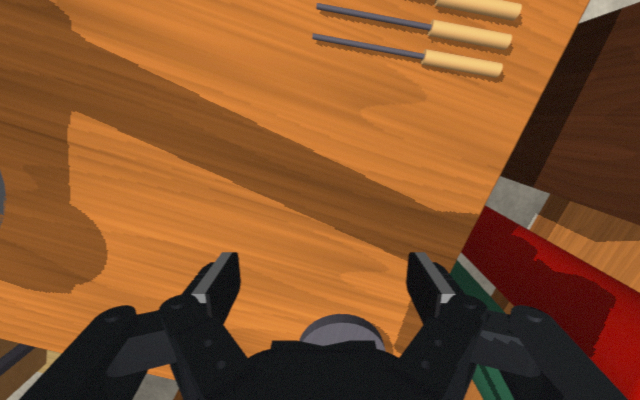

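The call was refused because of the empty row, so the arm hasn't moved; the picture shows the start view only.

Emit:
apply_moves(motion=[{"x":-0.0158,"y":-0.031,"z":-0.001,"turn":0,"claw":100},{"x":-0.0158,"y":-0.031,"z":-0.001,"turn":0,"claw":100},{"x":-0.0158,"y":-0.031,"z":-0.001,"turn":0,"claw":100},{"x":-0.0158,"y":-0.031,"z":-0.001,"turn":0,"claw":100},{"x":-0.0158,"y":-0.031,"z":-0.001,"turn":0,"claw":100},{"x":-0.0158,"y":-0.031,"z":-0.001,"turn":0,"claw":100},{"x":-0.0158,"y":-0.031,"z":-0.001,"turn":0,"claw":100},{"x":-0.0158,"y":-0.031,"z":-0.001,"turn":0,"claw":100},{"x":-0.0158,"y":-0.031,"z":-0.001,"turn":0,"claw":100},{"x":-0.0158,"y":-0.031,"z":-0.001,"turn":0,"claw":100},{"x":-0.0158,"y":-0.031,"z":-0.001,"turn":0,"claw":100},{"x":-0.0158,"y":-0.031,"z":-0.001,"turn":0,"claw":100},{"x":-0.0158,"y":-0.031,"z":-0.001,"turn":0,"claw":100},{"x":-0.0158,"y":-0.031,"z":-0.001,"turn":0,"claw":100},{"x":-0.0158,"y":-0.031,"z":-0.001,"turn":0,"claw":100},{"x":-0.0158,"y":-0.031,"z":-0.001,"turn":0,"claw":100},{"x":0,"y":0,"z":0,"turn":0,"claw":100}])

```text
time: 2.57
position: [580.7, -112.9, 232.8]
ee_rot: [-179.9, -0.2, -72.5]
force: [0.1, 0.2, -0.1]
width: 1.001
```

```bash

python3 - <<'E'
from h import *
st(); I,c=shot("wrist","w2"); spots("wrist",("post_grip","post_flange","block"))
print(proj(c,[[555,-136,77],[555,-136,45]]))
E
```

```text
t2.57 pos [ 580.7 -112.9  232.8] rot [-1.7989e+02 -1.5000e-01 -7.2450e+01] F [ 0.1  0.2 -0.1] M [-0.   -0.01  0.01] w 1.001 q6 50.0
wrist post_grip [(0.96, [437.7, -130.0, 52.1]), (0.74, [577.9, -248.3, 51.4]), (0.69, [673.6, -111.5, 49.8]), (0.67, [557.5, -135.6, 75.5])]
wrist post_flange [(0.91, [577.0, -246.8, 24.5]), (0.89, [669.9, -116.5, 20.5]), (0.8, [434.3, -125.8, 20.5]), (0.72, [556.7, -134.7, 45.6])]
wrist block [(0.83, [559.9, -137.1, 0.6])]
[[335.14569056 210.98670855]
 [334.08004098 202.74141209]]
```

View pics/w2.png

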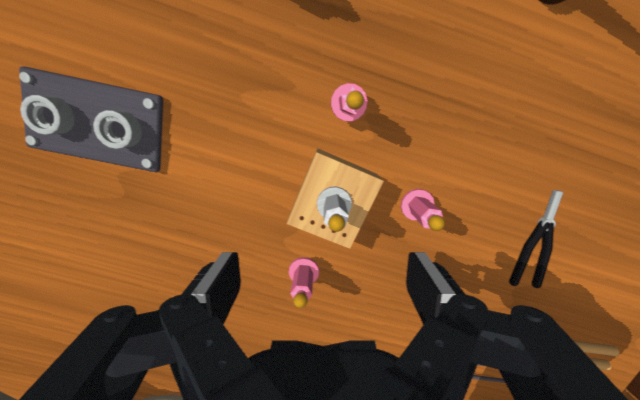

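The picture shows the grey post in the wood block at (337,205), the pink posts at (350,100), (425,208), (302,280), and the base with its sockets at (42,115), (115,130). I'll check the close crop.

```bash

python3 - <<'E'
from h import *
I=cv2.imread("pics/w2_raw.png"); d=np.load("pics/w2.npz"); c=tuple(d[k] for k in d.files)
cv2.imwrite("pics/w2c.png",cv2.resize(I[140:260,270:400],None,fx=5,fy=5,interpolation=cv2.INTER_CUBIC))
cv2.imwrite("pics/w2b.png",cv2.resize(I[55:185,10:170],None,fx=4.5,fy=4.5,interpolation=cv2.INTER_CUBIC))
E
```

```text
(no output)
```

View pics/w2c.png

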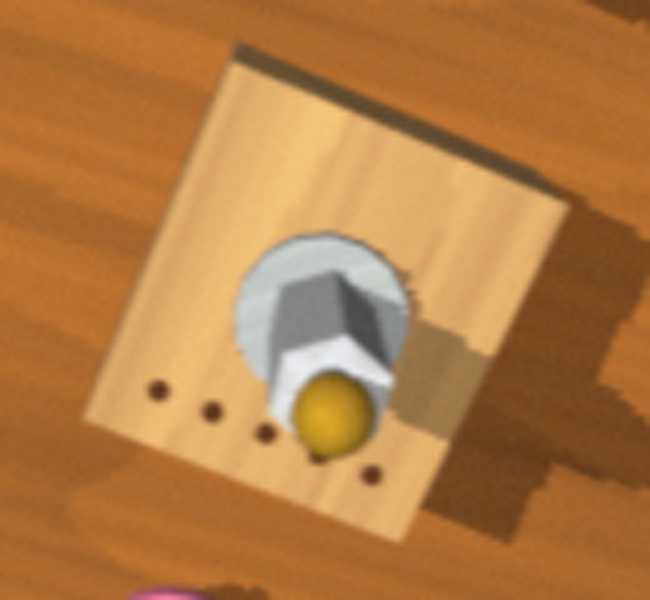

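View pics/w2b.png

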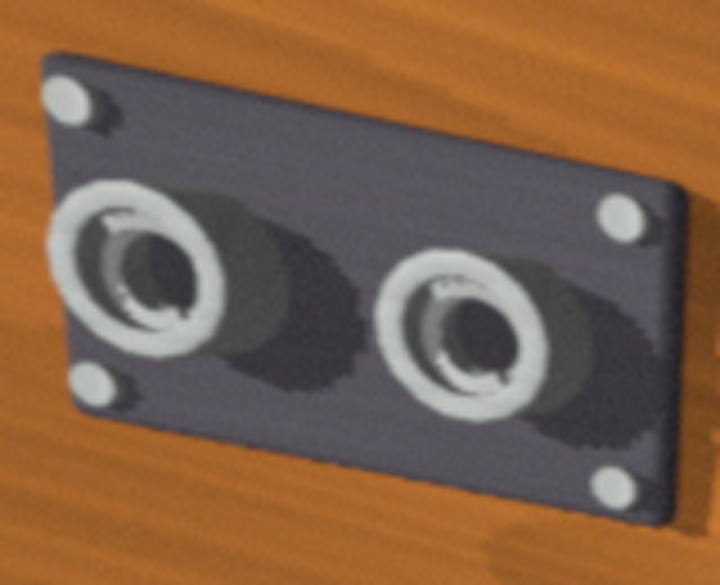

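```bash

cat > fit.py <<'E'
from h import *
from scipy.optimize import least_squares
def load(fn):
    d=np.load(f"pics/{fn}.npz"); return tuple(d[k] for k in d.files)
E
python3 - <<'E'
from fit import *
c=load("w2"); I=cv2.imread("pics/w2_raw.png")
obs=[((285,352),103),((340,337),103),((392,380),103),((270,412),103),((283,285),51),((337,270),51)]
uv=np.array([(a[0]/5+270-.4,a[1]/5+140-.4) for a,_ in obs])
def hexp(x,y,yaw,z): 
    a=np.radians(yaw+30+60*np.arange(6)); return np.c_[x+13.86*np.cos(a),y+13.86*np.sin(a),np.full(6,z)]
def res(p):
    r=[]
    for (o,(_,z)) in zip(uv,obs):
        q=proj(c,hexp(*p,z)); d=q-o; r.append(d[np.argmin((d**2).sum(1))])
    return np.ravel(r)
best=min((least_squares(res,[557,-135,y0]) for y0 in range(0,60,10)),key=lambda s:s.cost)
print(best.x,best.cost,res(best.x).round(1))
# base: plate top corners z=12 fit + sockets
for q in ((236,45),(568,207),(86,418),(403,541)): print(ray(c,(q[0]/5+270,q[1]/5+140),45).round(1))
# rims ellipses by eye
for q in ((137,268),(462,336)): print("rim",ray(c,(q[0]/4.5+10-.4,q[1]/4.5+55-.4),34).round(1))
for q in ((66,100),(92,385),(614,488),(620,218)): print("bolt",ray(c,(q[0]/4.5+10-.4,q[1]/4.5+55-.4),14).round(1))
q=proj(c,np.r_[hexp(*best.x,103),hexp(*best.x,51)])
J=cv2.resize(I[140:260,270:400],None,fx=5,fy=5)
for k in q: cv2.circle(J,tuple(int(v) for v in (k-[270,140]+.4)*5),3,(0,0,255),-1)
cv2.imwrite("pics/w2d.png",J)
E
```

```text
[ 554.96319471 -135.39055964   33.7429463 ] 1.3185736699915422 [-0.3  0.3  1.3 -0.2  0.2 -0.2 -0.5  0.2 -0.4  0.  -0.4  0. ]
[612.7 -95.8  45. ]
[ 599.6 -185.7   45. ]
[510.  -87.1  45. ]
[ 501.6 -176.6   45. ]
rim [551.5 229.9  34. ]
rim [559.6 146.5  34. ]
bolt [585.  267.1  14. ]
bolt [508.6 259.3  14. ]
bolt [523.7 113.3  14. ]
bolt [599.6 121.3  14. ]
```

View pics/w2d.png

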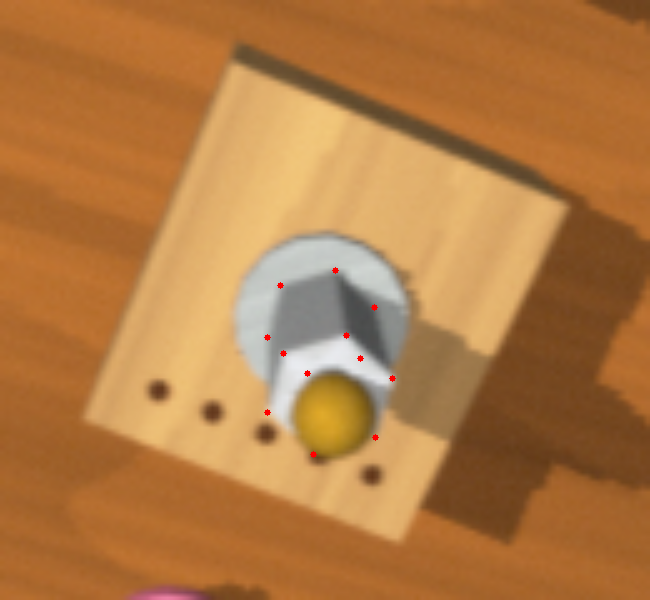

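The fit overlay matches the hexagon: post at (555.0, -135.4), flats at 33.7° mod 60. Base yaw is about 5.7°. I'll turn to -26.3°, move over and descend.

Emit:
apply_moves(motion=[{"x":0,"y":0,"z":0,"turn":-6.6,"claw":100},{"x":0,"y":0,"z":0,"turn":-6.6,"claw":100},{"x":0,"y":0,"z":0,"turn":-6.6,"claw":100},{"x":0,"y":0,"z":0,"turn":-6.6,"claw":100},{"x":0,"y":0,"z":0,"turn":-6.6,"claw":100},{"x":0,"y":0,"z":0,"turn":-6.6,"claw":100},{"x":0,"y":0,"z":0,"turn":-6.6,"claw":100},{"x":0,"y":0,"z":0,"turn":0,"claw":80}])

```text
time: 3.43
position: [570.8, -127.7, 234.7]
ee_rot: [179.8, -0.1, -25.3]
force: [0.0, 0.1, 0.7]
width: 0.881
```

```bash

python3 - <<'E'
from h import *
s=st(); print(tool(np.array([555,-135.4,160])-s["position"]))
E
```

```text
t3.43 pos [ 570.8 -127.7  234.7] rot [ 1.7977e+02 -1.4000e-01 -2.5270e+01] F [0.  0.1 0.7] M [ 0.02 -0.02 -0.03] w 0.881 q6 1.2
[-0.0112  0.0134  0.0748]
```

Emit:
apply_moves(motion=[{"x":-0.0028,"y":0.0034,"z":0.018,"turn":1.0,"claw":80},{"x":-0.0028,"y":0.0034,"z":0.018,"turn":0,"claw":80},{"x":-0.0028,"y":0.0034,"z":0.018,"turn":0,"claw":80},{"x":-0.0028,"y":0.0034,"z":0.018,"turn":0,"claw":80},{"x":0,"y":0,"z":0,"turn":0,"claw":80},{"x":0,"y":0,"z":0,"turn":0,"claw":80}])

```text
time: 3.93
position: [551.4, -141.4, 162.9]
ee_rot: [179.8, -0.4, -28.1]
force: [0.8, -0.7, -0.3]
width: 0.798
```

```bash

python3 - <<'E'
from h import *
s=st(); print(tool(np.array([555,-135.4,80])-s["position"])); I,c=shot("wrist","w3",(220,150,420,330),3.5)
print((proj(c,[[555,-135.4,124-10],[555,-135.4,103],[555,-135.4,51]])-[220,150])*3.5)
spots("wrist",("post_grip",))
E
```

```text
t3.93 pos [ 551.4 -141.4  162.9] rot [179.77  -0.42 -28.06] F [ 0.8 -0.7 -0.3] M [ 0.11 -0.01  0.02] w 0.798 q6 1.9
[-0.0002 -0.0073  0.0829]
[[357.78028164 203.72335597]
 [357.59830473 188.16939138]
 [356.92510935 130.62991139]]
wrist post_grip [(0.86, [675.1, -109.2, 50.1]), (0.75, [579.6, -250.9, 50.3]), (0.65, [440.3, -130.3, 54.6]), (0.59, [554.6, -132.5, 77.9])]
```

View pics/w3.png

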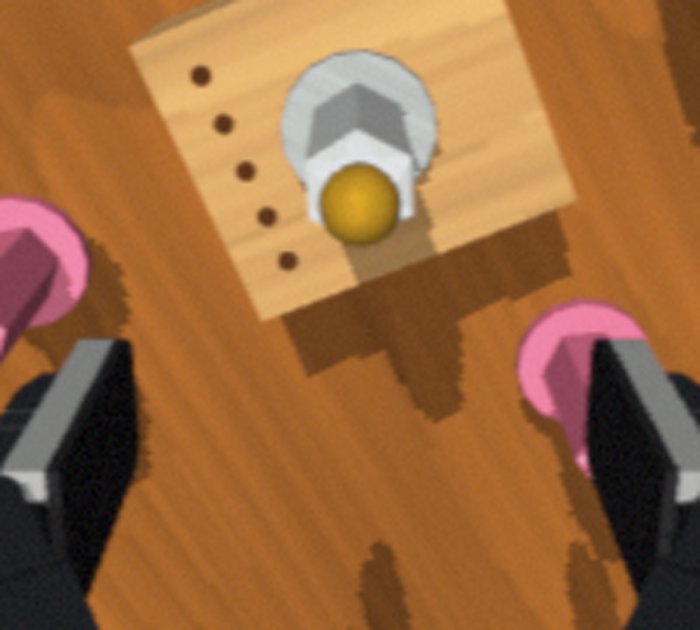

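Ball is seen at crop (360,204) against the predicted (358,204), so the post position holds, and the jaws straddle the hexagon's flats. I'll correct by 7 mm, then descend.

Emit:
apply_moves(motion=[{"x":0,"y":-0.006,"z":0,"turn":-1.0,"claw":80},{"x":0,"y":0,"z":0.012,"turn":0,"claw":80},{"x":0,"y":0,"z":0.012,"turn":0,"claw":80},{"x":0,"y":0,"z":0.012,"turn":0,"claw":80},{"x":0,"y":0,"z":0,"turn":0,"claw":80},{"x":0,"y":0,"z":0,"turn":0,"claw":80}])

```text
time: 4.53
position: [559.6, -135.6, 133.1]
ee_rot: [179.8, -1.2, -26.8]
force: [0.3, 0.2, 1.0]
width: 0.796
```

```bash

python3 - <<'E'
from h import *
s=st(); print(tool(np.array([555,-135.4,80])-s["position"])); 
E
```

```text
t4.53 pos [ 559.6 -135.6  133.1] rot [179.81  -1.21 -26.84] F [0.3 0.2 1. ] M [-0.02  0.04 -0.05] w 0.796 q6 1.6
[-0.0053  0.0018  0.053 ]
```

Emit:
apply_moves(motion=[{"x":-0.0025,"y":0.001,"z":0.003,"turn":0,"claw":80},{"x":-0.0025,"y":0.001,"z":0.003,"turn":0,"claw":80},{"x":0,"y":0,"z":0.004,"turn":0,"claw":80},{"x":0,"y":0,"z":0.004,"turn":0,"claw":80},{"x":0,"y":0,"z":0.004,"turn":0,"claw":80}])

```text
time: 4.95
position: [555.9, -135.3, 117.6]
ee_rot: [179.8, -1.6, -26.8]
force: [0.0, -0.3, 0.4]
width: 0.799
```

```bash

python3 - <<'E'
from h import *
s=st(); print(tool(np.array([555,-135.4,80])-s["position"])); 
E
```

```text
t4.95 pos [ 555.9 -135.3  117.6] rot [179.83  -1.61 -26.78] F [ 0.  -0.3  0.4] M [ 0.04 -0.01  0.03] w 0.799 q6 1.4
[-0.0018  0.0003  0.0376]
```

Emit:
apply_moves(motion=[{"x":0,"y":0,"z":-0.005,"turn":0,"claw":80},{"x":0,"y":0,"z":-0.005,"turn":0,"claw":80},{"x":0,"y":0,"z":-0.005,"turn":0,"claw":80}])

```text
time: 5.2
position: [554.8, -134.9, 131.8]
ee_rot: [179.8, -1.4, -26.8]
force: [0.0, -0.2, 0.4]
width: 0.801
```

Emit:
apply_moves(motion=[{"x":0,"y":0,"z":0.015,"turn":0,"claw":80},{"x":0,"y":0,"z":0,"turn":0,"claw":80}])

```text
time: 5.37
position: [556.2, -135.6, 119.2]
ee_rot: [179.8, -1.6, -26.8]
force: [-0.9, -0.0, -0.7]
width: 0.8
```

Emit:
apply_moves(motion=[{"x":0,"y":0,"z":0,"turn":0,"claw":80},{"x":0,"y":0,"z":0,"turn":0,"claw":80},{"x":0,"y":0,"z":0,"turn":0,"claw":80}])

```text
time: 5.62
position: [556.8, -135.9, 121.5]
ee_rot: [179.8, -1.8, -26.8]
force: [0.2, 0.3, -0.4]
width: 0.802
```

Emit:
apply_moves(motion=[{"x":-0.002,"y":0,"z":0.02,"turn":0,"claw":80},{"x":-0.002,"y":0,"z":0.02,"turn":0,"claw":80}])

```text
time: 5.78
position: [557.0, -135.9, 85.4]
ee_rot: [179.8, -2.4, -26.8]
force: [0.5, -0.3, 0.1]
width: 0.8
```

```bash

python3 - <<'E'
from h import *
s=st(); print(tool(np.array([555,-135.4,80])-s["position"]),s["dq"].round(1)); 
E
```

```text
t5.78 pos [ 557.  -135.9   85.4] rot [179.85  -2.37 -26.79] F [ 0.5 -0.3  0.1] M [-0.02  0.04 -0.  ] w 0.800 q6 1.5
[-0.0023  0.0005  0.0053] [ -0.   13.6  16.8  -0.1 -34.1   0.1]
```

```bash

python3 - <<'E'
from h import *
for i in range(4):
    s=st(); manip.grab_frame("wrist")
s=st(); print(tool(np.array([555,-135.4,80])-s["position"]),s["dq"].round(1)); 
E
```

```text
t5.78 pos [ 557.  -135.9   85.4] rot [179.85  -2.37 -26.79] F [ 0.5 -0.3  0.1] M [-0.02  0.04 -0.  ] w 0.800 q6 1.5
t5.83 pos [ 555.4 -135.2   81.8] rot [179.84  -2.03 -26.79] F [-0.7 -0.3 -3.5] M [0.03 0.07 0.03] w 0.801 q6 1.5
t5.88 pos [ 555.5 -135.2   83.2] rot [179.84  -2.   -26.8 ] F [-0.8  0.  -0.2] M [ 0.03  0.   -0.01] w 0.798 q6 1.5
t5.93 pos [ 556.2 -135.6   84.6] rot [179.84  -2.12 -26.79] F [0.6 0.3 0.7] M [-0.   -0.01  0.05] w 0.800 q6 1.5
t5.98 pos [ 556.8 -135.8   85.5] rot [179.84  -2.24 -26.79] F [0.  0.7 0.7] M [0.04 0.05 0.  ] w 0.802 q6 1.5
[-0.002   0.0004  0.0054] [ 0.1 -0.8 -0.8 -0.1 -0.1 -0. ]
```

Emit:
apply_moves(squeeze=60, motion=[{"x":-0.0018,"y":0,"z":0.004,"turn":0.5,"claw":50},{"x":0,"y":0,"z":0,"turn":0,"claw":0},{"x":0,"y":0,"z":0,"turn":0,"claw":0},{"x":0,"y":0,"z":0,"turn":0,"claw":0},{"x":0,"y":0,"z":0,"turn":0,"claw":0},{"x":0,"y":0,"z":0,"turn":0,"claw":0}])

```text
time: 6.48
position: [556.5, -135.5, 85.0]
ee_rot: [179.9, -2.5, -27.3]
force: [-0.6, 0.2, -3.3]
width: 0.244
```

```bash

python3 - <<'E'
from h import *
st();I,c=shot("wrist","w4"); spots("wrist",("post_grip",)); st()
E
```

```text
t6.48 pos [ 556.5 -135.5   85. ] rot [179.87  -2.51 -27.34] F [-0.6  0.2 -3.3] M [-0.05 -0.01 -0.03] w 0.244 q6 2.0
wrist post_grip [(0.96, [673.7, -111.2, 52.2]), (0.7, [439.8, -130.1, 53.8]), (0.63, [553.5, -133.9, 76.1])]
t6.58 pos [ 556.5 -135.5   85. ] rot [179.88  -2.51 -27.34] F [-0.1  0.4 -1.9] M [0.02 0.01 0.02] w 0.245 q6 2.0
```

View pics/w4.png

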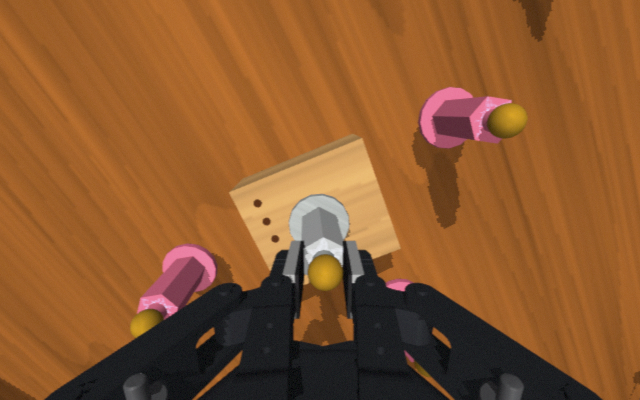

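The picture shows the pads closed on the post's hexagon, with the ball at (325,272) and the flange on the block. Next I lift straight up.

```bash

python3 - <<'E'
from h import *
print(tool([0,0,10]),tool([0,0,40]))
E
```

```text
[ 0.0004  0.     -0.01  ] [ 0.0018  0.0001 -0.04  ]
```

Emit:
apply_moves(motion=[{"x":0.0004,"y":0,"z":-0.01,"turn":0,"claw":0},{"x":0.0004,"y":0,"z":-0.01,"turn":0,"claw":0},{"x":0.0004,"y":0,"z":-0.01,"turn":0,"claw":0},{"x":0.0004,"y":0,"z":-0.01,"turn":0,"claw":0}])

```text
time: 6.92
position: [554.1, -134.3, 124.4]
ee_rot: [179.9, -1.9, -27.3]
force: [0.1, 0.2, -6.5]
width: 0.245
```

```bash

python3 - <<'E'
from h import *
for i in range(4): manip.grab_frame("wrist")
st(); print(tool([0,0,10]))
shot("side","s1",(250,170,350,270),6)
shot("scene","c1",(280,110,360,190),7)
st()
E
```

```text
t7.12 pos [ 554.2 -134.4  123.6] rot [179.86  -1.98 -27.35] F [-0.2 -0.  -7.4] M [ 0.05  0.08 -0.05] w 0.246 q6 2.0
[ 0.0003  0.     -0.01  ]
t7.22 pos [ 554.  -134.3  123. ] rot [179.86  -1.91 -27.35] F [-0.8 -0.6 -7.7] M [ 0.06  0.02 -0.04] w 0.243 q6 2.0
```

View pics/s1.png

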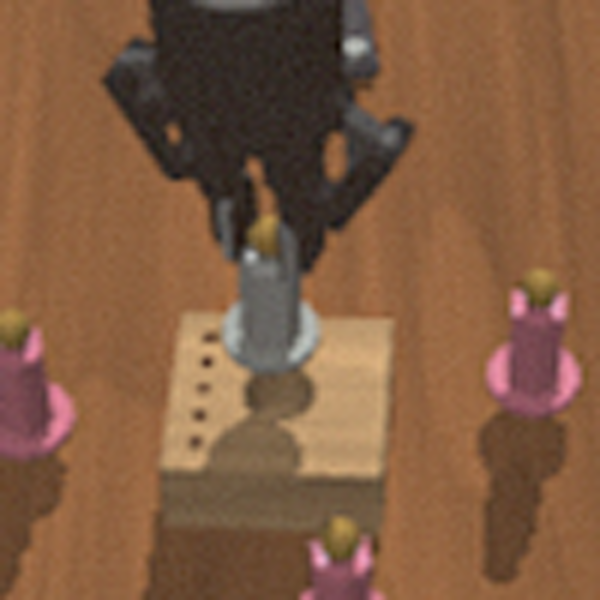

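View pics/c1.png

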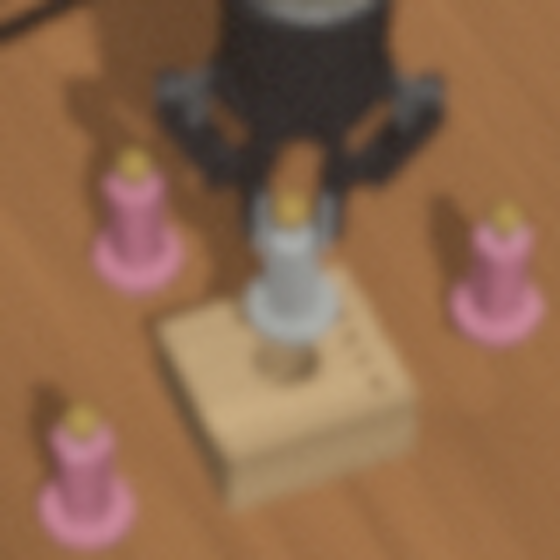

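Emit:
apply_moves(motion=[{"x":0.0003,"y":0,"z":-0.01,"turn":0,"claw":0},{"x":0.0003,"y":0,"z":-0.01,"turn":0,"claw":0},{"x":0.0003,"y":0,"z":-0.01,"turn":0,"claw":0},{"x":0.0003,"y":0,"z":-0.01,"turn":0,"claw":0},{"x":0.0003,"y":0,"z":-0.01,"turn":0,"claw":0},{"x":0.0003,"y":0,"z":-0.01,"turn":0,"claw":0},{"x":0.0003,"y":0,"z":-0.01,"turn":0,"claw":0},{"x":0.0003,"y":0,"z":-0.01,"turn":0,"claw":0}])

```text
time: 7.88
position: [551.5, -133.0, 204.8]
ee_rot: [179.8, -1.2, -27.4]
force: [0.6, 0.1, -7.1]
width: 0.241
```

```bash

python3 - <<'E'
from h import *
for i in range(4): manip.grab_frame("side")
s=st(); I,c=shot("wrist","w5",(220,130,420,330),3); st()
R=Ro.from_euler("xyz",s["ee_rot"],degrees=True).as_matrix(); p=s["position"]
for z in (-30,-18,34,40):
    print(z,((proj(c,p+R@[0,0,z])-[220,130])*3).round(1),((proj(c,p-np.array([0,0,z]))-[220,130])*3).round(1))
shot("side","s2",(230,100,350,220),5)
print(tool([0,0,10]))
E
```

```text
t8.08 pos [ 551.5 -133.   203.8] rot [179.84  -1.23 -27.36] F [ 1.2 -0.4 -7.7] M [0.08 0.05 0.01] w 0.245 q6 2.0
t8.13 pos [ 551.4 -132.9  203.3] rot [179.83  -1.17 -27.36] F [-0.8  0.3 -7.5] M [ 0.03  0.04 -0.02] w 0.245 q6 2.0
-30 [[305.1 425.3]] [[308.9 425.8]]
-18 [[305.4 390.1]] [[307.6 390.3]]
34 [[306.5 283.1]] [[303.5 282.7]]
40 [[306.6 274. ]] [[303.1 273.6]]
[ 0.0002  0.     -0.01  ]
```

View pics/w5.png

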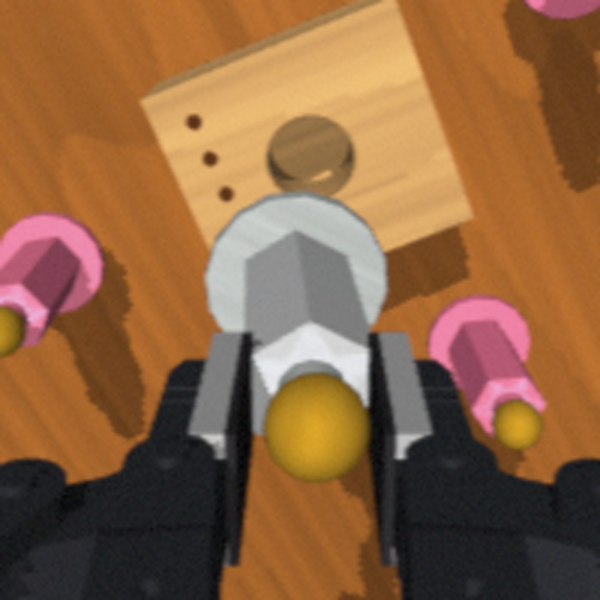

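View pics/s2.png

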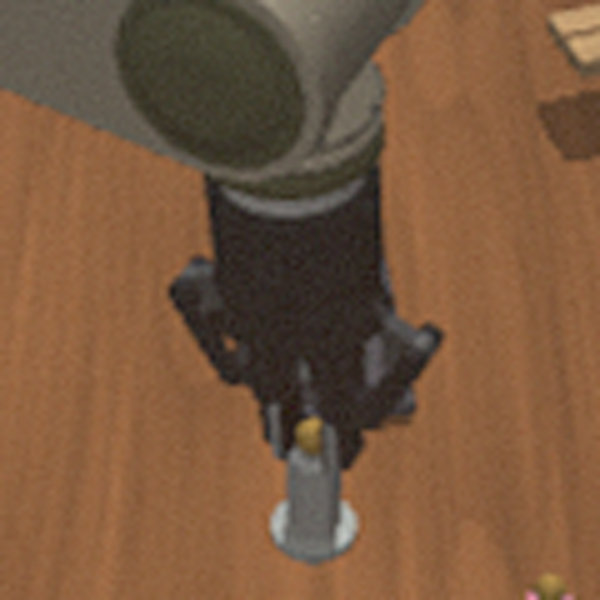

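Emit:
apply_moves(motion=[{"x":0,"y":0,"z":0.04,"turn":0,"claw":0}])

```text
time: 8.27
position: [555.4, -134.9, 169.1]
ee_rot: [179.9, -2.0, -27.3]
force: [3.1, -1.2, -7.6]
width: 0.243
```

```bash

python3 - <<'E'
from h import *
for i in range(5): st(); manip.grab_frame("side")
s=st(); print(s["qpos"].round(2),s["dq"].round(2))
E
```

```text
t8.27 pos [ 555.4 -134.9  169.1] rot [179.86  -1.98 -27.35] F [ 3.1 -1.2 -7.6] M [-0.1  -0.27 -0.05] w 0.243 q6 2.0
t8.32 pos [ 550.2 -132.6  156.5] rot [179.82  -0.79 -27.37] F [ -4.2   1.9 -19. ] M [0.27 0.58 0.01] w 0.246 q6 2.0
t8.37 pos [ 549.1 -132.1  157.7] rot [179.81  -0.48 -27.37] F [-0.8  1.3 -8. ] M [ 0.06  0.15 -0.02] w 0.249 q6 2.0
t8.42 pos [ 550.4 -132.7  160.5] rot [179.82  -0.73 -27.36] F [ 0.1  0.2 -6.8] M [ 0.05 -0.01  0.01] w 0.246 q6 2.0
t8.47 pos [ 551.7 -133.3  162.6] rot [179.83  -1.01 -27.36] F [ 0.4 -0.1 -5.4] M [ 0.   -0.    0.01] w 0.239 q6 2.0
t8.52 pos [ 552.4 -133.6  163.9] rot [179.83  -1.19 -27.36] F [-0.2 -1.3 -6.2] M [-0.02  0.01 -0.03] w 0.241 q6 2.0
[-25.43  25.55  77.34  -0.21  75.92   1.99] [ 0.03 -1.08 -1.21  0.01 -0.21  0.06]
```

Emit:
apply_moves(motion=[{"x":0,"y":0,"z":-0.04,"turn":0,"claw":0}])

```text
time: 8.6
position: [549.3, -132.1, 198.7]
ee_rot: [179.8, -0.4, -27.4]
force: [0.0, -0.7, -7.7]
width: 0.244
```

```bash

python3 - <<'E'
from h import *
for i in range(5): st(); manip.grab_frame("side")
s=st(); print(s["qpos"].round(2),s["dq"].round(2))
E
```

```text
t8.60 pos [ 549.3 -132.1  198.7] rot [179.81  -0.45 -27.37] F [ 0.  -0.7 -7.7] M [-0.02 -0.   -0.03] w 0.244 q6 2.0
t8.65 pos [ 553.3 -133.8  211.8] rot [179.85  -1.64 -27.35] F [ 2.5 -1.6  5.5] M [-0.16 -0.41 -0.03] w 0.247 q6 2.0
t8.70 pos [ 554.5 -134.3  210.9] rot [179.86  -1.95 -27.35] F [ 1.2 -0.2 -5.1] M [-0.01 -0.16  0.02] w 0.246 q6 2.0
t8.75 pos [ 553.5 -133.8  208.1] rot [179.85  -1.72 -27.35] F [-0.5  0.5 -8.3] M [0.01 0.05 0.02] w 0.245 q6 2.0
t8.80 pos [ 552.4 -133.3  205.8] rot [179.84  -1.44 -27.35] F [ 0.8 -0.  -7.8] M [0.02 0.08 0.04] w 0.245 q6 2.0
t8.85 pos [ 551.7 -133.1  204.3] rot [179.84  -1.25 -27.36] F [-0.1  0.  -7.5] M [0.01 0.06 0.02] w 0.246 q6 2.0
[-25.41  23.53  73.68  -0.21  81.54   1.98] [-0.02  1.22  1.71 -0.02  0.06 -0.09]
```

```bash

cat >> h.py <<'E'
def settle(n=6,goal=None):
    for i in range(n): manip.grab_frame("side")
    s=st()
    if goal is not None: print("tool",tool(np.array(goal)-s["position"]))
    return s
E
python3 -c "
from h import *
settle(3,[557.3,-135.5,130])"
```

```text
t9.00 pos [ 551.3 -132.9  203. ] rot [179.83  -1.09 -27.36] F [ 1.  -0.2 -6.2] M [ 0.03 -0.02  0.02] w 0.244 q6 2.0
tool [ 0.0051 -0.0007  0.0731]
```

Emit:
apply_moves(motion=[{"x":0.005,"y":-0.0007,"z":0.037,"turn":0,"claw":0}])

```text
time: 9.08
position: [559.3, -136.1, 171.7]
ee_rot: [179.9, -1.8, -27.3]
force: [2.5, -2.1, -5.6]
width: 0.244
```

```bash
python3 -c "
from h import *
settle(6,[557.3,-135.5,118])"
```

```text
t9.38 pos [ 557.1 -135.2  167.3] rot [179.83  -1.19 -27.36] F [-0.1  0.6 -6.3] M [ 0.04  0.02 -0.  ] w 0.247 q6 2.0
tool [-0.0008  0.      0.0493]
```

Emit:
apply_moves(motion=[{"x":-0.0005,"y":0,"z":0.04,"turn":0,"claw":0}])

```text
time: 9.47
position: [561.8, -137.4, 135.1]
ee_rot: [179.9, -2.2, -27.3]
force: [2.6, -1.7, -6.4]
width: 0.243
```

```bash
python3 -c "
from h import *
settle(6,[557.3,-135.5,86.5])"
```

```text
t9.77 pos [ 558.3 -135.9  129.5] rot [179.84  -1.4  -27.35] F [ 0.7 -0.5 -6. ] M [ 0.01  0.06 -0.04] w 0.242 q6 2.0
tool [-0.0022 -0.      0.0429]
```

Emit:
apply_moves(motion=[{"x":-0.0018,"y":0,"z":0.028,"turn":0,"claw":0}])

```text
time: 9.85
position: [561.0, -137.1, 107.6]
ee_rot: [179.9, -2.2, -27.3]
force: [2.5, -0.5, -7.0]
width: 0.24
```

```bash
python3 -c "
from h import *
settle(6,[557.3,-135.5,87])"
```

```text
t10.15 pos [ 558.1 -135.8  103.1] rot [179.85  -1.54 -27.35] F [ 0.5  0.4 -6.1] M [-0.01  0.    0.04] w 0.244 q6 2.1
tool [-0.0013  0.      0.016 ]
```

Emit:
apply_moves(motion=[{"x":-0.0008,"y":0,"z":0.007,"turn":0,"claw":0},{"x":0,"y":0,"z":0.007,"turn":0,"claw":0}])

```text
time: 10.32
position: [559.3, -136.3, 91.7]
ee_rot: [179.9, -1.9, -27.3]
force: [0.4, -0.1, -7.0]
width: 0.243
```

```bash
python3 -c "
from h import *
settle(6,[557.3,-135.5,87])
shot('wrist','w6',(220,130,420,330),3)"
```

```text
t10.62 pos [ 559.  -136.2   91.3] rot [179.85  -1.8  -27.35] F [-1.  -0.2 -6.8] M [ 0.02  0.09 -0.02] w 0.248 q6 2.1
tool [-0.002   0.0001  0.0042]
```

View pics/w6.png

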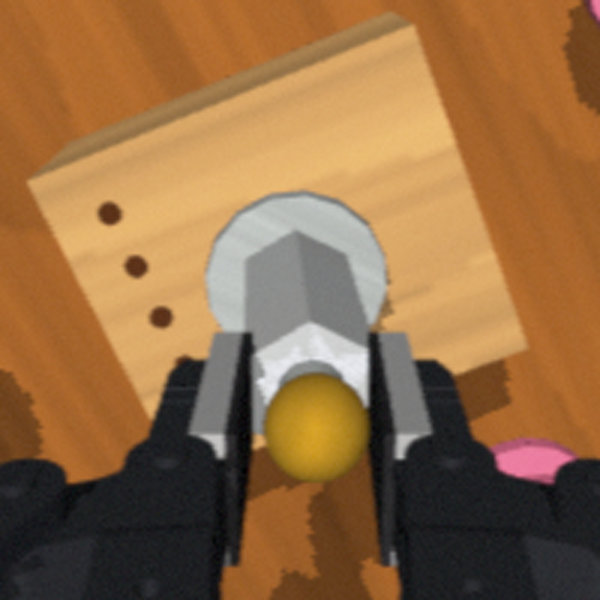

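The post's foot is back in the block hole with no contact force, the flange a few mm above the top. I'll lower it and release.

Emit:
apply_moves(motion=[{"x":-0.001,"y":0,"z":0.005,"turn":0,"claw":0},{"x":0,"y":0,"z":0,"turn":0,"claw":30},{"x":0,"y":0,"z":0,"turn":0,"claw":60},{"x":0,"y":0,"z":0,"turn":0,"claw":60}])

```text
time: 11.0
position: [559.3, -136.3, 87.8]
ee_rot: [179.9, -2.1, -27.3]
force: [0.0, 0.4, -0.6]
width: 0.572
```

```bash
python3 -c "
from h import *
settle(4)
shot('wrist','w7',(220,130,420,330),3)"
```

```text
t11.20 pos [ 559.2 -136.2   87.6] rot [179.86  -2.02 -27.35] F [0.6 0.5 0.2] M [-0.02  0.03 -0.04] w 0.600 q6 2.1
```

View pics/w7.png

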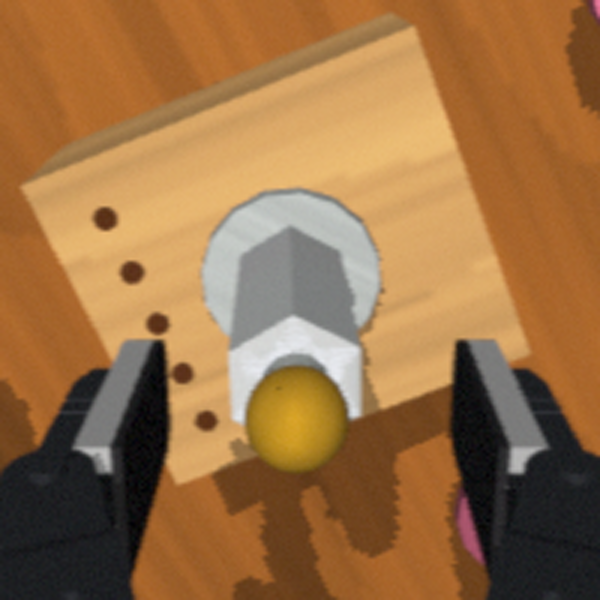

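Emit:
apply_moves(motion=[{"x":0.0015,"y":0,"z":-0.04,"turn":0,"claw":60},{"x":0,"y":0,"z":0,"turn":0,"claw":60}])

```text
time: 11.42
position: [559.2, -136.2, 128.2]
ee_rot: [179.9, -1.9, -27.4]
force: [1.9, -0.3, 1.6]
width: 0.597
```

```bash
python3 -c "
from h import *
settle(6)"
```

```text
t11.72 pos [ 556.  -134.8  121.2] rot [179.83  -1.21 -27.36] F [-0.3  0.1  0.2] M [-0.01  0.03 -0.03] w 0.601 q6 2.1
```

Emit:
apply_moves(motion=[{"x":0.001,"y":0,"z":-0.04,"turn":0,"claw":60},{"x":0,"y":0,"z":0,"turn":0,"claw":60}])

```text
time: 11.88
position: [555.7, -134.6, 160.6]
ee_rot: [179.8, -1.0, -27.4]
force: [0.5, -1.0, 0.8]
width: 0.592
```

```bash
python3 -c "
from h import *
settle(6)"
```

```text
t12.18 pos [ 552.9 -133.4  154.1] rot [179.8   -0.31 -27.38] F [ 0.4 -0.3  0.5] M [ 0.04  0.03 -0.04] w 0.602 q6 2.0
```

Emit:
apply_moves(motion=[{"x":0.0005,"y":0,"z":-0.035,"turn":0,"claw":60},{"x":0,"y":0,"z":0,"turn":0,"claw":60}])

```text
time: 12.35
position: [552.7, -133.3, 188.3]
ee_rot: [179.8, -0.1, -27.4]
force: [0.9, -0.3, 0.9]
width: 0.599
```

```bash
python3 -c "
from h import *
settle(6,[555,-135.4,145])
I,c=shot('wrist','w8',(220,100,420,300),3)
for z in (115,103,51,45): print(z,((proj(c,[[555,-135.4,z]])-[220,100])*3).round(1))"
```

```text
t12.65 pos [ 550.4 -132.3  182.6] rot [179.77   0.49 -27.4 ] F [-0.3  0.8 -0.5] M [-0.   -0.04  0.05] w 0.601 q6 2.0
tool [0.0058 0.0005 0.0376]
115 [[328.8 329.3]]
103 [[328.2 315.8]]
51 [[326.5 269.2]]
45 [[326.3 264.8]]
```

View pics/w8.png

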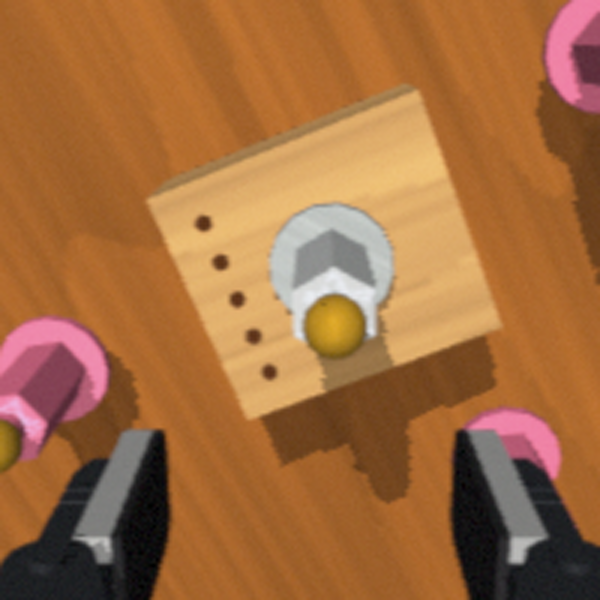

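Emit:
apply_moves(motion=[{"x":0.007,"y":0.0005,"z":0.038,"turn":0,"claw":60}])

```text
time: 12.78
position: [558.8, -136.9, 150.2]
ee_rot: [179.8, -0.2, -27.4]
force: [1.7, -0.2, 0.3]
width: 0.602
```

```bash
python3 -c "
from h import *
settle(8,[556.2,-136,112])"
```

```text
t13.18 pos [ 556.5 -136.1  146. ] rot [179.78   0.35 -27.39] F [0.1 0.6 0.2] M [ 0.05 -0.01 -0.04] w 0.599 q6 2.0
tool [-0.0001 -0.      0.034 ]
```

Emit:
apply_moves(motion=[{"x":0,"y":0,"z":0.034,"turn":0,"claw":60}])

```text
time: 13.27
position: [559.5, -137.4, 118.0]
ee_rot: [179.8, -0.4, -27.4]
force: [1.2, -0.5, 0.2]
width: 0.6
```

```bash
python3 -c "
from h import *
settle(8,[556.2,-136,82])"
```

```text
t13.67 pos [ 556.8 -136.3  113.4] rot [179.78   0.23 -27.39] F [ 0.8 -0.2 -0.2] M [ 0.03 -0.    0.06] w 0.598 q6 2.0
tool [-0.0005 -0.0001  0.0314]
```

Emit:
apply_moves(motion=[{"x":-0.0004,"y":0,"z":0.03,"turn":0,"claw":60}])

```text
time: 13.75
position: [559.3, -137.5, 88.5]
ee_rot: [179.8, -0.4, -27.4]
force: [1.0, 0.0, 0.1]
width: 0.602
```

```bash
python3 -c "
from h import *
settle(8,[556.2,-136,82])"
```

```text
t14.15 pos [ 556.7 -136.4   84.5] rot [ 1.7979e+02  1.3000e-01 -2.7380e+01] F [ 0.3 -0.4 -0.2] M [ 0.01  0.03 -0.03] w 0.599 q6 2.0
tool [-0.0007 -0.0001  0.0025]
```

Emit:
apply_moves(squeeze=60, motion=[{"x":-0.0005,"y":0,"z":0.002,"turn":0,"claw":30},{"x":0,"y":0,"z":0,"turn":0,"claw":0},{"x":0,"y":0,"z":0,"turn":0,"claw":0},{"x":0,"y":0,"z":0,"turn":0,"claw":0},{"x":0,"y":0,"z":0,"turn":0,"claw":0}])

```text
time: 14.57
position: [556.6, -136.2, 84.2]
ee_rot: [179.8, 0.0, -27.4]
force: [-0.2, 0.9, -1.7]
width: 0.248
```

```bash
python3 -c "
from h import *
settle(6)
I,c=shot('wrist','w9',(220,130,420,330),3)
s=manip.sense();R=Ro.from_euler('xyz',s['ee_rot'],degrees=True).as_matrix(); p=s['position']
for z in (-30,-18,34,40): print(z,((proj(c,p+R@[0,0,z])-[220,130])*3).round(1))"
```

```text
t14.87 pos [ 556.6 -136.2   84.2] rot [ 1.7979e+02  2.0000e-02 -2.7380e+01] F [ 0.   0.7 -1.4] M [-0.01 -0.05 -0.04] w 0.243 q6 2.0
-30 [[304.9 425.2]]
-18 [[305.3 390. ]]
34 [[306.4 283. ]]
40 [[306.5 273.9]]
```

View pics/w9.png

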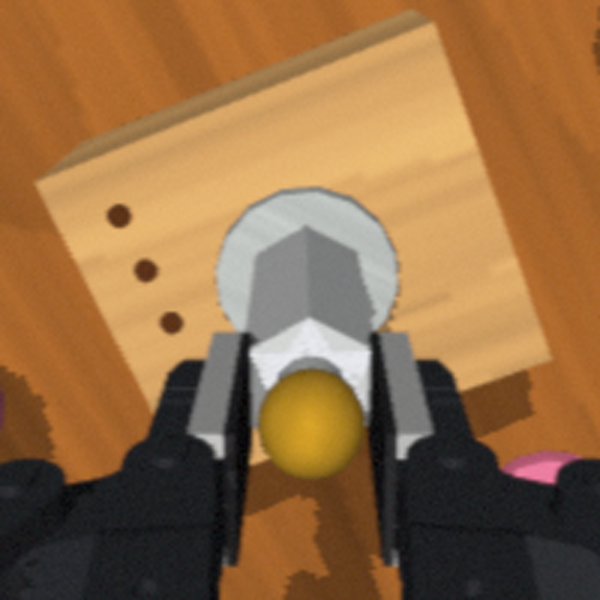

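Now the ball (312,425) and flange centre (308,273) lie on the tool axis prediction (305,306), so the grip is straight. I'm lifting.

Emit:
apply_moves(motion=[{"x":0,"y":0,"z":-0.04,"turn":0,"claw":0}])

```text
time: 15.0
position: [552.9, -134.5, 117.4]
ee_rot: [179.8, 0.9, -27.4]
force: [-1.1, 0.8, -9.2]
width: 0.248
```

```bash
python3 -c "
from h import *
settle(8,[559.6,146.5,124])"
```

```text
t15.40 pos [ 555.9 -135.8  122.6] rot [179.78   0.19 -27.38] F [ 0.4  0.3 -7.8] M [0.01 0.03 0.03] w 0.244 q6 2.0
tool [-0.1265 -0.2523 -0.0019]
```

Emit:
apply_moves(motion=[{"x":-0.0155,"y":-0.0305,"z":-0.001,"turn":0,"claw":0},{"x":-0.0155,"y":-0.0305,"z":-0.001,"turn":0,"claw":0},{"x":-0.0155,"y":-0.0305,"z":-0.001,"turn":0,"claw":0},{"x":-0.0155,"y":-0.0305,"z":-0.001,"turn":0,"claw":0},{"x":-0.0155,"y":-0.0305,"z":0,"turn":0,"claw":0},{"x":-0.0155,"y":-0.0305,"z":0,"turn":0,"claw":0},{"x":-0.0155,"y":-0.0305,"z":0,"turn":0,"claw":0}])

```text
time: 15.98
position: [556.7, 105.9, 118.8]
ee_rot: [179.5, 0.7, -28.1]
force: [0.5, 0.3, -6.9]
width: 0.247
```

```bash
python3 -c "
from h import *
settle(8,[559.6,146.5,130])
shot('wrist','w10')"
```

```text
t16.38 pos [557.4 103.2 119.5] rot [179.49   0.65 -28.14] F [-0.6 -0.8 -6.7] M [ 0.04 -0.05  0.02] w 0.248 q6 26.8
tool [-0.0186 -0.0391 -0.0106]
```

View pics/w10.png

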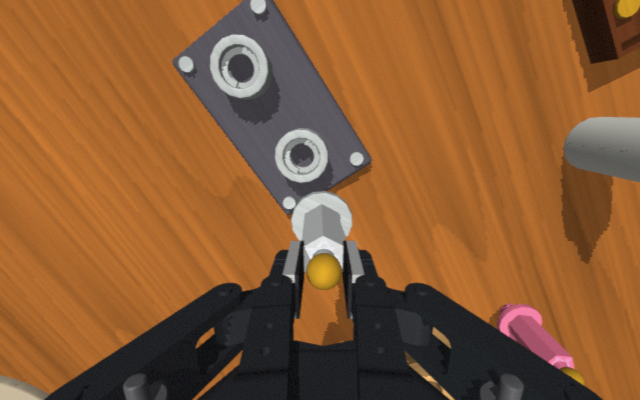

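```bash
python3 - <<'E'
from fit import *
I=cv2.imread("pics/w10_raw.png"); c=load("w10")
hsv=cv2.cvtColor(I,cv2.COLOR_BGR2HSV)
m=((hsv[...,2]>140)&(hsv[...,1]<45)).astype(np.uint8); m[190:]=0
n,l,stt,cen=cv2.connectedComponentsWithStats(m)
for i in range(1,n):
    if stt[i,4]<60: continue
    pts=np.argwhere(l==i)[:,::-1].astype(np.float32); h=cv2.convexHull(pts)
    print(stt[i],cen[i].round(1))
    P=np.array([ray(c,q,34)[:2] for q in h[:,0]])
    def r(p): return np.hypot(P[:,0]-p[0],P[:,1]-p[1])-p[2]
    s=least_squares(r,[*P.mean(0),23],loss="soft_l1"); print("circle z34",s.x.round(1),len(P), "z14 centre",ray(c,cen[i],14).round(1))
J=cv2.resize(I[20:200,170:380],None,fx=3.8,fy=3.3)
cv2.imwrite("pics/w10b.png",cv2.resize(I[20:200,170:380],None,fx=3.3,fy=3.3,interpolation=cv2.INTER_CUBIC))
E
```

```text
[250   0  16  14 179] [257.7   5.5]
circle z34 [586.3 259.    5.5] 12 z14 centre [585.  265.6  14. ]
[ 210   34   58   64 1913] [239.2  66.4]
circle z34 [551.1 231.   22.2] 30 z14 centre [548.  235.7  14. ]
[179  56  14  16 182] [185.5  63.6]
circle z34 [516.1 251.9   5.5] 13 z14 centre [509.5 258.8  14. ]
[ 573  117   67   21 1002] [611.5 126. ]
circle z34 [774.8  28.9  36. ] 10 z14 centre [809.4  41.3  14. ]
[ 275  129   53   54 1589] [301.5 156.3]
circle z34 [559.6 148.   22.3] 27 z14 centre [557.1 145.7  14. ]
[350 152  14  13 145] [356.3 158.2]
circle z34 [600.  124.4   5.6] 12 z14 centre [600.4 120.7  14. ]
```

View pics/w10b.png

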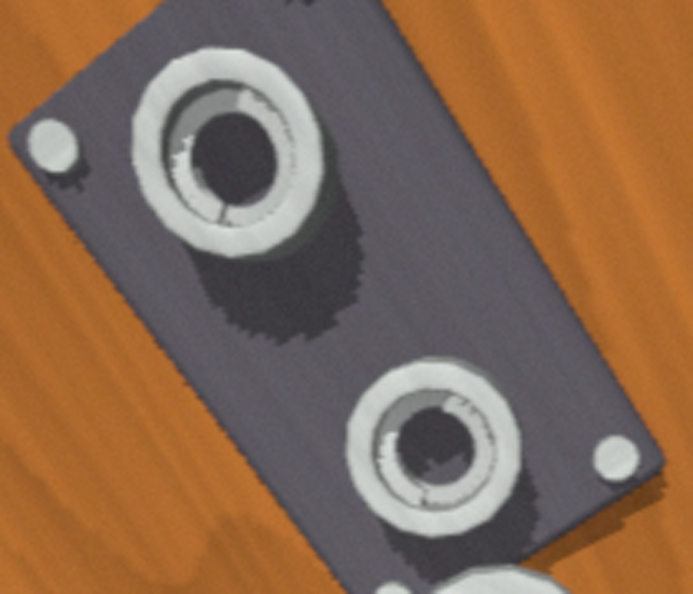

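Emit:
apply_moves(motion=[{"x":-0.0125,"y":-0.027,"z":0,"turn":-5,"claw":0}])

```text
time: 16.52
position: [559.6, 128.6, 119.5]
ee_rot: [179.4, 0.6, -23.5]
force: [1.6, 1.6, -7.1]
width: 0.243
```

```bash
python3 -c "
from h import *
settle(7,[559.6,147.4,115])"
```

```text
t16.87 pos [559.1 132.2 119.5] rot [179.55   0.68 -23.22] F [-0.  -0.3 -6.8] M [-0.01 -0.05 -0.02] w 0.246 q6 24.8
tool [-0.0055 -0.0142  0.0045]
```

Emit:
apply_moves(motion=[{"x":-0.0055,"y":-0.0142,"z":0.008,"turn":-4.2,"claw":0}])

```text
time: 16.95
position: [560.7, 145.0, 112.7]
ee_rot: [179.6, 0.5, -19.2]
force: [1.3, 1.7, -7.1]
width: 0.248
```

```bash
python3 -c "
from h import *
settle(7,[559.6,147.4,98])"
```

```text
t17.30 pos [559.8 146.8 111.7] rot [179.6    0.68 -19.09] F [-0.3  0.4 -7.2] M [ 0.   -0.09  0.08] w 0.245 q6 22.2
tool [-0.0002 -0.0006  0.0137]
```

Emit:
apply_moves(motion=[{"x":-0.0002,"y":-0.0006,"z":0.017,"turn":0,"claw":0}])

```text
time: 17.38
position: [561.5, 147.1, 97.6]
ee_rot: [179.7, 0.3, -19.2]
force: [1.7, -0.1, -7.1]
width: 0.249
```

```bash
python3 -c "
from h import *
settle(7,[559.6,147.4,84])
shot('wrist','w11',(220,130,420,330),3);shot('side','s11',(250,110,350,210),6)"
```

```text
t17.73 pos [559.9 147.3  95.5] rot [179.62   0.62 -19.1 ] F [-0.  -0.4 -6.6] M [-0.03  0.03 -0.01] w 0.247 q6 22.2
tool [-0.0002 -0.      0.0115]
```

View pics/w11.png

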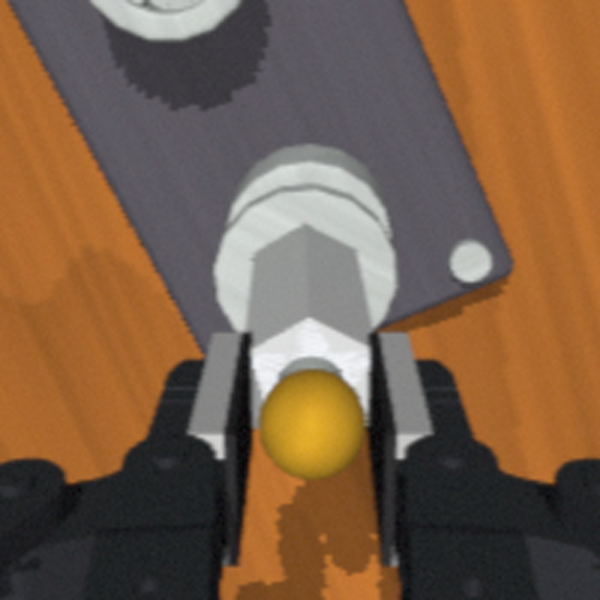

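View pics/s11.png

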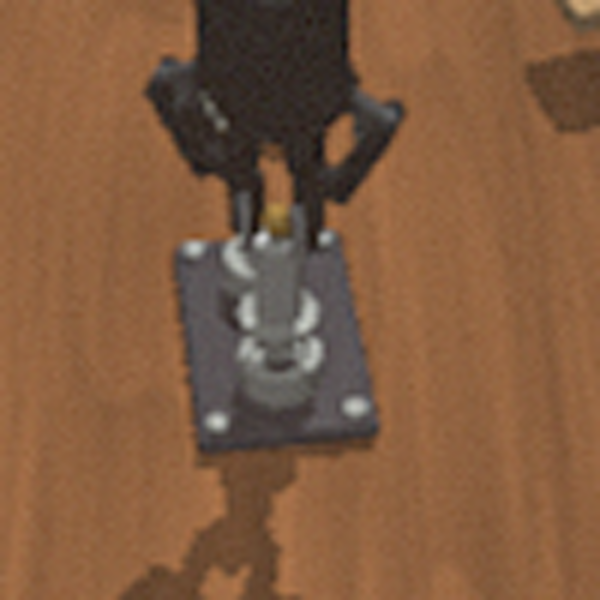

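Rim arc and flange are concentric in x (both about 308 in the crop), and the foot is at the bore. I'll lower gently.

Emit:
apply_moves(motion=[{"x":-0.0002,"y":0,"z":0.009,"turn":0,"claw":0}])

```text
time: 17.92
position: [560.6, 147.5, 87.8]
ee_rot: [179.7, 0.4, -19.1]
force: [0.3, -1.1, -7.7]
width: 0.249
```

```bash
python3 -c "
from h import *
settle(5,[559.6,147.4,79])"
```

```text
t18.17 pos [559.4 147.4  86.1] rot [179.61   0.65 -19.1 ] F [ 0.9 -0.2 -6.3] M [ 0.03 -0.08 -0.02] w 0.245 q6 22.2
tool [ 0.0003 -0.0001  0.0071]
```

Emit:
apply_moves(motion=[{"x":0.0002,"y":0,"z":0.0055,"turn":0,"claw":0}])

```text
time: 18.25
position: [560.2, 147.4, 81.5]
ee_rot: [179.7, 0.5, -19.1]
force: [0.4, -0.4, -5.6]
width: 0.249
```

```bash
python3 -c "
from h import *
settle(5,[559.6,147.4,76])"
```

```text
t18.50 pos [559.6 147.3  80.6] rot [179.6    0.65 -19.1 ] F [ 1.  -0.4 -7.9] M [-0.17 -0.29 -0.02] w 0.246 q6 22.2
tool [-0.     -0.0002  0.0046]
```

Emit:
apply_moves(motion=[{"x":0,"y":0,"z":0.003,"turn":0,"claw":0}])

```text
time: 18.58
position: [560.3, 147.1, 79.6]
ee_rot: [179.6, 0.5, -19.1]
force: [-8.0, -3.2, 32.4]
width: 0.245
```

```bash
python3 -c "
from h import *
settle(5,[559.6,147.4,76])"
```

```text
t18.83 pos [560.2 147.2  79.9] rot [179.66   0.48 -19.09] F [-3.7 -1.8 12. ] M [-0.28  0.81  0.03] w 0.242 q6 22.2
tool [-0.0006 -0.      0.0039]
```

Contact came at flange height about 6.6 mm, so it rides on the ridges and this is the wrong index of the hexagon. I'll raise it, turn 60° counter-clockwise and retry.

Emit:
apply_moves(motion=[{"x":0,"y":0,"z":-0.025,"turn":0,"claw":0}])

```text
time: 18.92
position: [558.2, 147.1, 101.7]
ee_rot: [179.5, 0.9, -19.1]
force: [-0.4, -0.5, -8.3]
width: 0.252
```

```bash
python3 -c "
from h import *
settle(5,[559.6,147.4,98])"
```

```text
t19.17 pos [559.8 147.3 103.8] rot [179.62   0.57 -19.09] F [-0.2  0.1 -8.1] M [-0.02  0.01  0.01] w 0.249 q6 22.2
tool [-0.0002 -0.0001  0.0058]
```

Emit:
apply_moves(motion=[{"x":0,"y":0,"z":0,"turn":-6,"claw":0},{"x":0,"y":0,"z":0,"turn":-6,"claw":0},{"x":0,"y":0,"z":0,"turn":-6,"claw":0},{"x":0,"y":0,"z":0,"turn":-6,"claw":0},{"x":0,"y":0,"z":0,"turn":-6,"claw":0},{"x":0,"y":0,"z":0,"turn":-6,"claw":0},{"x":0,"y":0,"z":0,"turn":-6,"claw":0},{"x":0,"y":0,"z":0,"turn":-6,"claw":0},{"x":0,"y":0,"z":0,"turn":-6,"claw":0}])

```text
time: 19.92
position: [554.1, 147.5, 89.0]
ee_rot: [-179.0, 1.6, 37.3]
force: [3.3, 1.6, 2.9]
width: 0.249
```

```bash
python3 -c "
from h import *
settle(6,[559.6,147.4,98])"
```

```text
t20.22 pos [553.8 147.4  89.5] rot [-178.97    1.67   36.87] F [ 1.9  1.8 -5.3] M [ 0.28 -0.6  -0.02] w 0.244 q6 -33.7
tool [ 0.0044  0.0033 -0.0086]
```

Emit:
apply_moves(motion=[{"x":0.004,"y":0.003,"z":-0.014,"turn":0,"claw":0}])

```text
time: 20.3
position: [556.6, 147.2, 100.7]
ee_rot: [-178.7, 2.1, 36.8]
force: [-0.2, 0.0, -7.5]
width: 0.247
```

```bash
cat >> h.py <<'E'
def tilt():
    z=Ro.from_euler("xyz",manip.sense()["ee_rot"],degrees=True).as_matrix()[:,2]; print("tool z lean deg x,y",np.degrees(z[:2]).round(2))
E
python3 -c "
from h import *
settle(6,[559.6,147.4,98]);tilt();I,c=shot('wrist','w12',(220,130,420,330),3)
s=manip.sense();R=Ro.from_euler('xyz',s['ee_rot'],degrees=True).as_matrix(); p=s['position']
for z in (-30,-18,34,40): print(z,((proj(c,p+R@[0,0,z])-[220,130])*3).round(1))"
```

```text
t20.60 pos [558.4 147.3 102.5] rot [-178.91    1.78   36.84] F [ 0.3 -0.1 -6.4] M [ 0.05 -0.1  -0.01] w 0.250 q6 -33.7
tool [0.0012 0.0008 0.0044]
tool z lean deg x,y [-2.08 -0.2 ]
-30 [[304.7 421.1]]
-18 [[305.  386.1]]
34 [[305.9 280.1]]
40 [[306.  271.1]]
```

View pics/w12.png

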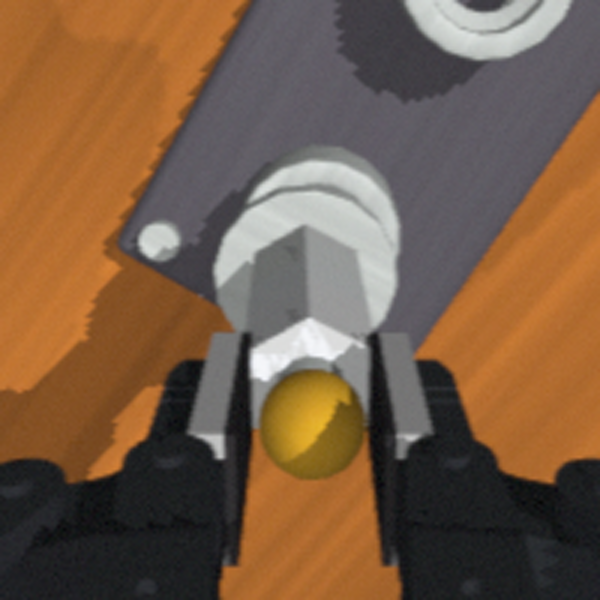

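Emit:
apply_moves(motion=[{"x":0.0012,"y":0.0008,"z":-0.04,"turn":0,"claw":0}])

```text
time: 20.73
position: [557.0, 147.2, 135.6]
ee_rot: [-178.4, 2.6, 36.8]
force: [-0.4, 0.3, -8.0]
width: 0.241
```

```bash
python3 -c "
from h import *
settle(2);tilt()"
```

```text
t20.83 pos [563.7 147.7 146.8] rot [-179.2     1.35   36.83] F [ 1.3  0.1 -5.2] M [-0.03 -0.23 -0.  ] w 0.240 q6 -33.7
tool z lean deg x,y [-1.56 -0.17]
```

Emit:
apply_moves(motion=[{"x":0,"y":0,"z":0.036,"turn":0,"claw":0},{"x":0,"y":0,"z":0,"turn":0,"claw":0}])

```text
time: 21.0
position: [563.3, 147.6, 110.9]
ee_rot: [-179.4, 1.1, 36.8]
force: [-3.1, -0.2, -9.2]
width: 0.243
```

```bash
python3 -c "
from h import *
settle(6,[559.6,147.4,103]);tilt()"
```

```text
t21.30 pos [567.  147.9 117.4] rot [-179.72    0.58   36.82] F [-0.6  0.3 -6.8] M [ 0.   -0.07 -0.03] w 0.250 q6 -33.7
tool [-0.0061 -0.0039  0.0145]
tool z lean deg x,y [-0.63 -0.13]
```

Emit:
apply_moves(motion=[{"x":-0.0061,"y":-0.0039,"z":0.02,"turn":0,"claw":0}])

```text
time: 21.38
position: [562.8, 147.5, 101.1]
ee_rot: [180.0, 0.1, 36.8]
force: [1.7, -0.4, -5.7]
width: 0.25
```

```bash
python3 -c "
from h import *
settle(6,[559.6,147.4,86]);tilt();shot('wrist','w13',(220,130,420,330),3)"
```

```text
t21.68 pos [560.4 147.4  98.5] rot [-179.78    0.49   36.82] F [ 1.  -0.7 -6.5] M [-0.01 -0.   -0.01] w 0.247 q6 -33.7
tool [-0.0005 -0.0004  0.0125]
tool z lean deg x,y [-0.52 -0.12]
```

View pics/w13.png

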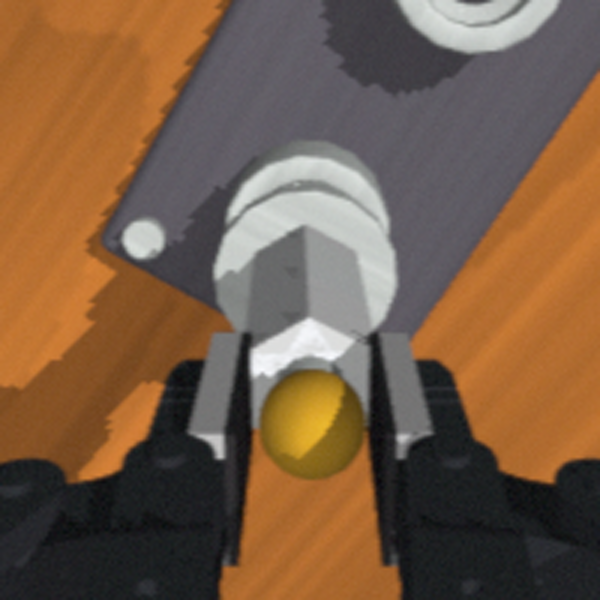

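The rim arc is again concentric with the flange (both about 307 in the crop). Descending gently.

Emit:
apply_moves(motion=[{"x":-0.0005,"y":-0.0004,"z":0.013,"turn":0,"claw":0}])

```text
time: 21.82
position: [561.5, 147.5, 88.1]
ee_rot: [-180.0, 0.2, 36.8]
force: [0.7, 0.2, -7.9]
width: 0.246
```

```bash
python3 -c "
from h import *
settle(5,[559.6,147.4,82]);tilt()"
```

```text
t22.07 pos [559.9 147.4  86.1] rot [-179.8     0.46   36.82] F [ 0.8  0.  -7.3] M [0.01 0.03 0.01] w 0.248 q6 -33.7
tool [-0.0002 -0.0002  0.0041]
tool z lean deg x,y [-0.49 -0.12]
```

Emit:
apply_moves(motion=[{"x":-0.0002,"y":-0.0002,"z":0.006,"turn":0,"claw":0}])

```text
time: 22.15
position: [560.5, 147.5, 81.4]
ee_rot: [-179.9, 0.3, 36.8]
force: [1.1, 0.1, -7.0]
width: 0.247
```

```bash
python3 -c "
from h import *
settle(5,[559.6,147.4,78]);tilt()"
```

```text
t22.40 pos [559.6 147.4  80.2] rot [-179.8     0.46   36.82] F [ 0.7  0.2 -7.1] M [ 0.02 -0.03 -0.03] w 0.246 q6 -33.7
tool [-0.      0.      0.0022]
tool z lean deg x,y [-0.49 -0.12]
```

Emit:
apply_moves(motion=[{"x":0,"y":0,"z":0.002,"turn":0,"claw":0}])

```text
time: 22.48
position: [559.8, 147.4, 78.5]
ee_rot: [-179.8, 0.4, 36.8]
force: [0.1, 0.4, -7.0]
width: 0.243
```

```bash
python3 -c "
from h import *
settle(5,[559.6,147.4,77]);tilt()"
```

```text
t22.73 pos [559.6 147.4  78.1] rot [-179.81    0.47   36.82] F [ 0.3 -0.1 -6.9] M [-0.03 -0.03  0.  ] w 0.244 q6 -33.7
tool [0.     0.     0.0011]
tool z lean deg x,y [-0.49 -0.12]
```

It's past the ride height with no contact, so the foot has dropped in. The post's x axis is therefore tool yaw + 60°. A little lower to touch the thread.

Emit:
apply_moves(motion=[{"x":0,"y":0,"z":0.0015,"turn":0,"claw":0}])

```text
time: 22.82
position: [559.7, 147.4, 76.9]
ee_rot: [-179.8, 0.4, 36.8]
force: [0.1, 1.0, -6.4]
width: 0.244
```

```bash
python3 -c "
from h import *
settle(5);tilt()"
```

```text
t23.07 pos [559.6 147.4  76.6] rot [-179.8     0.47   36.82] F [ 0.   0.6 -6.7] M [ 0.02 -0.08 -0.01] w 0.246 q6 -33.7
tool z lean deg x,y [-0.49 -0.12]
```

Emit:
apply_moves(motion=[{"x":0,"y":0,"z":0.0008,"turn":0,"claw":0}])

```text
time: 23.15
position: [559.7, 147.4, 76.0]
ee_rot: [-179.8, 0.5, 36.8]
force: [0.1, -0.5, -6.0]
width: 0.245
```

```bash
python3 -c "
from h import *
settle(5);tilt()"
```

```text
t23.40 pos [559.6 147.4  75.8] rot [-179.81    0.46   36.82] F [-0.2 -0.4 -8. ] M [ 0.05 -0.13 -0.05] w 0.248 q6 -33.7
tool z lean deg x,y [-0.49 -0.12]
```

Dropped in: flange about 2.6 mm above the rim with no load. Starting the thread clockwise in small steps.

Emit:
apply_moves(motion=[{"x":0,"y":0,"z":0.0003,"turn":6,"claw":0}])

```text
time: 23.48
position: [559.6, 147.4, 75.6]
ee_rot: [-179.9, 0.5, 30.8]
force: [0.3, -0.2, -6.5]
width: 0.245
```

```bash
python3 -c "
from h import *
settle(5,[559.6,147.4,75])"
```

```text
t23.73 pos [559.6 147.4  75.5] rot [-179.85    0.48   30.96] F [ 0.5  0.7 -6.7] M [ 0.06 -0.12 -0.05] w 0.247 q6 -27.8
tool [-0.     -0.      0.0005]
```

Emit:
apply_moves(motion=[{"x":0,"y":0,"z":0.0003,"turn":6,"claw":0}])

```text
time: 23.82
position: [559.6, 147.4, 75.3]
ee_rot: [-179.9, 0.5, 25.1]
force: [0.2, 0.1, -6.4]
width: 0.243
```

```bash
python3 -c "
from h import *
settle(5,[559.6,147.4,75])"
```

```text
t24.07 pos [559.6 147.4  75.2] rot [-179.9     0.49   25.14] F [ 1.1 -0.2 -7.5] M [-0.01 -0.16  0.01] w 0.242 q6 -22.0
tool [-0.      0.      0.0002]
```

Emit:
apply_moves(motion=[{"x":0,"y":0,"z":0.0003,"turn":6,"claw":0}])

```text
time: 24.15
position: [559.6, 147.4, 75.0]
ee_rot: [-180.0, 0.5, 19.3]
force: [0.2, 0.4, -7.3]
width: 0.246
```

```bash
python3 -c "
from h import *
settle(5,[559.6,147.4,75])"
```

```text
t24.40 pos [559.6 147.4  75. ] rot [-179.95    0.49   19.33] F [ 0.5  0.6 -6.5] M [-0.02 -0.11  0.  ] w 0.245 q6 -16.2
tool [-0. -0. -0.]
```

Emit:
apply_moves(motion=[{"x":0,"y":0,"z":0.0002,"turn":5,"claw":0}])

```text
time: 24.48
position: [559.6, 147.4, 74.8]
ee_rot: [-180.0, 0.5, 14.5]
force: [-0.5, -1.0, -7.5]
width: 0.25
```

```bash
python3 -c "
from h import *
settle(5,[559.6,147.4,75])"
```

```text
t24.73 pos [559.6 147.4  74.8] rot [-179.99    0.5    14.51] F [ 0.4 -1.  -6.3] M [-0.01 -0.13 -0.06] w 0.248 q6 -11.4
tool [-0.     -0.     -0.0002]
```

Emit:
apply_moves(motion=[{"x":0,"y":0,"z":0.0002,"turn":4,"claw":0}])

```text
time: 24.82
position: [559.6, 147.4, 74.6]
ee_rot: [180.0, 0.5, 10.7]
force: [0.2, -0.5, -6.8]
width: 0.25
```

```bash
python3 -c "
from h import *
settle(5)"
```

```text
t25.07 pos [559.6 147.4  74.6] rot [179.97   0.5   10.64] F [ 0.8 -0.6 -6. ] M [ 0.02 -0.13  0.  ] w 0.246 q6 -7.5
```

Emit:
apply_moves(motion=[{"x":0,"y":0,"z":0.0002,"turn":4,"claw":0}])

```text
time: 25.15
position: [559.6, 147.4, 74.4]
ee_rot: [179.9, 0.5, 6.8]
force: [1.1, -0.4, -5.6]
width: 0.25
```

```bash
python3 -c "
from h import *
settle(5)"
```

```text
t25.40 pos [559.6 147.4  74.4] rot [179.93   0.5    6.78] F [ 0.9 -0.8 -6.9] M [-0.12 -0.05  0.  ] w 0.251 q6 -3.7
```

Emit:
apply_moves(motion=[{"x":0,"y":0,"z":0.0001,"turn":3,"claw":0}])

```text
time: 25.48
position: [559.7, 147.3, 74.4]
ee_rot: [179.9, 0.5, 3.9]
force: [0.6, -0.7, -4.5]
width: 0.248
```

```bash
python3 -c "
from h import *
settle(4)"
```

```text
t25.68 pos [559.7 147.4  74.5] rot [179.91   0.47   3.91] F [ 0.6 -0.8 -4.5] M [-0.12  0.    0.05] w 0.246 q6 -0.8
```

Emit:
apply_moves(motion=[{"x":0,"y":0,"z":0.0001,"turn":3,"claw":0}])

```text
time: 25.77
position: [559.8, 147.3, 74.6]
ee_rot: [179.9, 0.5, 1.0]
force: [0.0, -1.1, -3.3]
width: 0.247
```

```bash
python3 -c "
from h import *
settle(4)"
```

```text
t25.97 pos [559.8 147.3  74.7] rot [179.88   0.44   1.03] F [-0.4 -1.7 -2.6] M [-0.28  0.08  0.01] w 0.249 q6 2.1
```

From about 61° short of home the post stopped sinking and began pushing up: z 74.4 → 74.7 despite the downward command, with vertical load rising. That is the crossed thread, so I stop here and back it out.

Emit:
apply_moves(motion=[{"x":0,"y":0,"z":-0.0002,"turn":-6,"claw":0}])

```text
time: 26.05
position: [559.6, 147.3, 74.7]
ee_rot: [179.9, 0.5, 7.1]
force: [-0.4, 0.6, -7.7]
width: 0.246
```

```bash
python3 -c "
from h import *
settle(4)"
```

```text
t26.25 pos [559.7 147.4  74.6] rot [179.93   0.47   6.92] F [-0.1  0.4 -7. ] M [-0.03 -0.07  0.02] w 0.247 q6 -3.8
```

Emit:
apply_moves(motion=[{"x":0,"y":0,"z":-0.0004,"turn":-7,"claw":0}])

```text
time: 26.33
position: [559.6, 147.4, 74.8]
ee_rot: [-180.0, 0.5, 13.8]
force: [0.3, -0.3, -7.1]
width: 0.247
```

```bash
python3 -c "
from h import *
settle(4)"
```

```text
t26.53 pos [559.6 147.4  74.9] rot [180.     0.49  13.68] F [ 1.2  0.6 -7.1] M [-0.02  0.01  0.03] w 0.246 q6 -10.6
```

Emit:
apply_moves(motion=[{"x":0,"y":0,"z":-0.0004,"turn":-7,"claw":0}])

```text
time: 26.62
position: [559.6, 147.4, 75.1]
ee_rot: [-179.9, 0.5, 20.4]
force: [-0.2, -0.2, -6.4]
width: 0.24
```

```bash
python3 -c "
from h import *
settle(4)"
```

```text
t26.82 pos [559.6 147.4  75.2] rot [-179.95    0.49   20.41] F [ 0.3  0.3 -7.1] M [-0.07 -0.07 -0.04] w 0.246 q6 -17.3
```

Emit:
apply_moves(motion=[{"x":0,"y":0,"z":-0.0004,"turn":-7,"claw":0}])

```text
time: 26.9
position: [559.6, 147.4, 75.6]
ee_rot: [-179.9, 0.5, 27.1]
force: [0.4, -0.1, -7.6]
width: 0.245
```

```bash
python3 -c "
from h import *
settle(4)"
```

```text
t27.10 pos [559.6 147.4  75.6] rot [-179.89    0.48   27.11] F [-1.1  0.5 -6.5] M [-0.02 -0.04 -0.03] w 0.246 q6 -24.0
```

Two more turns to about 40°, then lift.

Emit:
apply_moves(motion=[{"x":0,"y":0,"z":-0.0004,"turn":-7,"claw":0}])

```text
time: 27.18
position: [559.6, 147.4, 75.9]
ee_rot: [-179.8, 0.5, 33.8]
force: [0.5, -0.5, -7.8]
width: 0.249
```

```bash
python3 -c "
from h import *
settle(4)"
```

```text
t27.38 pos [559.6 147.4  76. ] rot [-179.83    0.47   33.81] F [ 1.2 -0.1 -7.1] M [-0.01 -0.09  0.01] w 0.246 q6 -30.7
```

Emit:
apply_moves(motion=[{"x":0,"y":0,"z":-0.0004,"turn":-5,"claw":0}])

```text
time: 27.47
position: [559.6, 147.4, 76.3]
ee_rot: [-179.8, 0.5, 38.5]
force: [0.6, 0.1, -7.1]
width: 0.248
```

```bash
python3 -c "
from h import *
settle(4)"
```

```text
t27.67 pos [559.6 147.4  76.4] rot [-179.79    0.45   38.56] F [ 0.1  0.6 -6.9] M [-0.01 -0.07 -0.01] w 0.247 q6 -35.4
```

Emit:
apply_moves(motion=[{"x":0,"y":0,"z":-0.006,"turn":0,"claw":0}])

```text
time: 27.75
position: [559.2, 147.4, 81.6]
ee_rot: [-179.7, 0.5, 38.4]
force: [1.5, 0.1, -7.2]
width: 0.246
```

```bash
python3 -c "
from h import *
settle(5)"
```

```text
t28.00 pos [559.6 147.4  82.5] rot [-179.8     0.45   38.51] F [ 0.6  1.  -6.8] M [ 0.06 -0.07  0.05] w 0.244 q6 -35.4
```

It came free. Lifting and shifting to the other socket.

Emit:
apply_moves(motion=[{"x":0,"y":0,"z":-0.022,"turn":0,"claw":0}])

```text
time: 28.08
position: [557.7, 147.3, 101.0]
ee_rot: [-179.5, 0.8, 38.5]
force: [-1.8, 0.0, -8.0]
width: 0.246
```

```bash
python3 -c "
from h import *
settle(5,[551.1,231,104])"
```

```text
t28.33 pos [559.4 147.4 103.8] rot [-179.77    0.5    38.5 ] F [-0.9 -0.2 -7.2] M [ 0.04 -0.02  0.02] w 0.242 q6 -35.4
tool [ 0.0456 -0.0706 -0.0004]
```

Emit:
apply_moves(motion=[{"x":0.015,"y":-0.0235,"z":0,"turn":0,"claw":0}])

```text
time: 28.42
position: [557.1, 171.7, 102.8]
ee_rot: [-179.8, 0.6, 38.3]
force: [-0.1, 0.4, -7.0]
width: 0.246
```

```bash
python3 -c "
from h import *
settle(5,[551.1,231,104])"
```

```text
t28.67 pos [556.1 175.  102.9] rot [-179.74    0.57   38.53] F [-0.5 -0.5 -6.7] M [-0.   -0.02 -0.03] w 0.246 q6 -32.6
tool [ 0.0309 -0.0469 -0.0012]
```

Emit:
apply_moves(motion=[{"x":0.015,"y":-0.0235,"z":0,"turn":0,"claw":0}])

```text
time: 28.75
position: [554.3, 199.0, 102.4]
ee_rot: [-179.9, 0.7, 38.3]
force: [0.4, 0.4, -6.5]
width: 0.247
```

```bash
python3 -c "
from h import *
settle(5,[551.1,231,104]);tilt()"
```

```text
t29.00 pos [553.2 202.3 102.5] rot [-179.74    0.61   38.52] F [-0.9  0.3 -7.2] M [ 0.03 -0.08 -0.02] w 0.251 q6 -29.9
tool [ 0.0163 -0.0238 -0.0015]
tool z lean deg x,y [-0.64 -0.18]
```

Emit:
apply_moves(motion=[{"x":0.0165,"y":-0.0238,"z":0.001,"turn":0,"claw":0}])

```text
time: 29.08
position: [552.5, 227.0, 101.5]
ee_rot: [-179.9, 0.7, 38.2]
force: [1.0, 0.1, -6.6]
width: 0.246
```

```bash
python3 -c "
from h import *
settle(6,[551.1,231,98]);tilt();shot('wrist','w14',(220,130,420,330),3)"
```

```text
t29.38 pos [551.4 230.3 101.4] rot [-179.76    0.63   38.48] F [ 0.3 -0.2 -6.2] M [-0.05 -0.02  0.01] w 0.250 q6 -27.1
tool [ 0.0002 -0.0007  0.0034]
tool z lean deg x,y [-0.64 -0.2 ]
```

View pics/w14.png

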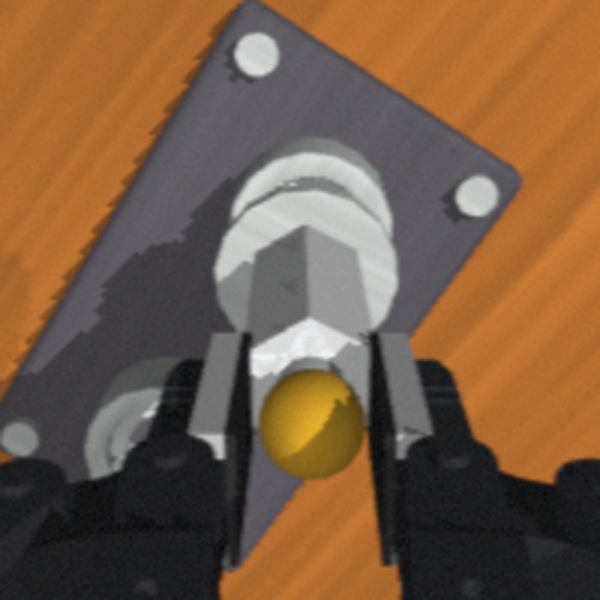

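Rim arc centred about 311 against flange 307 in the crop, roughly 0.5–1 mm to the +x tool side. I'll correct slightly and descend.

Emit:
apply_moves(motion=[{"x":0.0005,"y":-0.0006,"z":0.015,"turn":0,"claw":0}])

```text
time: 29.52
position: [553.1, 230.6, 88.9]
ee_rot: [-179.9, 0.3, 38.4]
force: [0.4, 0.4, -6.9]
width: 0.247
```

```bash
python3 -c "
from h import *
settle(6,[551.3,231,82]);tilt()"
```

```text
t29.82 pos [551.5 230.8  87. ] rot [-179.77    0.6    38.45] F [ 0.6  1.3 -6.9] M [ 0.03  0.01 -0.01] w 0.245 q6 -27.0
tool [ 0.     -0.0003  0.005 ]
tool z lean deg x,y [-0.61 -0.19]
```

Emit:
apply_moves(motion=[{"x":0,"y":0,"z":0.005,"turn":0,"claw":0}])

```text
time: 29.9
position: [552.1, 230.8, 83.2]
ee_rot: [-179.8, 0.5, 38.4]
force: [0.4, -0.9, -6.2]
width: 0.241
```

```bash
python3 -c "
from h import *
settle(6,[551.3,231,78]);tilt()"
```

```text
t30.20 pos [551.4 230.8  82.1] rot [-179.77    0.6    38.46] F [-0.1  0.2 -7.3] M [ 0.01 -0.05  0.03] w 0.244 q6 -27.0
tool [ 0.0001 -0.0002  0.0041]
tool z lean deg x,y [-0.61 -0.19]
```

Emit:
apply_moves(motion=[{"x":0,"y":0,"z":0.003,"turn":0,"claw":0}])

```text
time: 30.28
position: [551.7, 230.9, 79.6]
ee_rot: [-179.8, 0.5, 38.5]
force: [-0.2, -0.8, -6.6]
width: 0.251
```

```bash
python3 -c "
from h import *
settle(5)"
```

```text
t30.53 pos [551.4 230.8  79.1] rot [-179.77    0.6    38.46] F [-0.1  0.3 -7.1] M [-0.02 -0.02 -0.04] w 0.245 q6 -27.0
```

Emit:
apply_moves(motion=[{"x":0,"y":0,"z":0.002,"turn":0,"claw":0}])

```text
time: 30.62
position: [551.6, 230.8, 77.4]
ee_rot: [-179.8, 0.6, 38.5]
force: [-0.4, 0.5, -6.7]
width: 0.247
```

```bash
python3 -c "
from h import *
settle(5)"
```

```text
t30.87 pos [551.4 230.8  77.1] rot [-179.77    0.61   38.46] F [-0.5 -0.3 -7.2] M [ 0.    0.07 -0.  ] w 0.247 q6 -27.0
```

Dropped in here too. Start screwing.

Emit:
apply_moves(motion=[{"x":0,"y":0,"z":0.001,"turn":0,"claw":0}])

```text
time: 30.95
position: [551.5, 230.8, 76.3]
ee_rot: [-179.8, 0.6, 38.5]
force: [-0.5, 0.8, -7.1]
width: 0.245
```

```bash
python3 -c "
from h import *
settle(4)"
```

```text
t31.15 pos [551.4 230.7  76. ] rot [-179.77    0.61   38.46] F [-0.9 -0.3 -6.1] M [-0.03 -0.02  0.  ] w 0.248 q6 -27.0
```

Emit:
apply_moves(motion=[{"x":0,"y":0,"z":0.0003,"turn":7,"claw":0}])

```text
time: 31.23
position: [551.4, 230.8, 75.8]
ee_rot: [-179.8, 0.6, 31.5]
force: [0.3, 0.3, -7.9]
width: 0.247
```

```bash
python3 -c "
from h import *
settle(4)"
```

```text
t31.43 pos [551.4 230.7  75.8] rot [-179.84    0.63   31.64] F [ 0.4  0.9 -8. ] M [-0.01 -0.05 -0.05] w 0.243 q6 -20.2
```

Emit:
apply_moves(motion=[{"x":0,"y":0,"z":0.0003,"turn":7,"claw":0}])

```text
time: 31.52
position: [551.4, 230.8, 75.5]
ee_rot: [-179.9, 0.6, 24.9]
force: [0.1, -0.4, -6.5]
width: 0.248
```

```bash
python3 -c "
from h import *
settle(4)"
```

```text
t31.72 pos [551.3 230.8  75.5] rot [-179.92    0.65   24.91] F [ 0.9 -0.8 -7. ] M [ 0.01 -0.   -0.01] w 0.247 q6 -13.5
```

Emit:
apply_moves(motion=[{"x":0,"y":0,"z":0.0003,"turn":7,"claw":0}])

```text
time: 31.8
position: [551.4, 230.8, 75.3]
ee_rot: [-180.0, 0.6, 18.2]
force: [-0.3, -0.2, -5.9]
width: 0.245
```

```bash
python3 -c "
from h import *
settle(4)"
```

```text
t32.00 pos [551.3 230.8  75.2] rot [-179.99    0.65   18.2 ] F [ 0.8  0.  -7. ] M [-0.05 -0.06  0.05] w 0.250 q6 -6.8
```

Emit:
apply_moves(motion=[{"x":0,"y":0,"z":0.0003,"turn":6,"claw":0}])

```text
time: 32.08
position: [551.4, 230.8, 75.0]
ee_rot: [179.9, 0.6, 12.5]
force: [0.8, 0.3, -7.3]
width: 0.248
```

```bash
python3 -c "
from h import *
settle(4)"
```

```text
t32.28 pos [551.3 230.7  74.9] rot [179.94   0.65  12.47] F [ 0.4 -1.1 -6.9] M [-0.05  0.01 -0.06] w 0.248 q6 -1.0
```

Emit:
apply_moves(motion=[{"x":0,"y":0,"z":0.0003,"turn":5,"claw":0}])

```text
time: 32.37
position: [551.3, 230.8, 74.7]
ee_rot: [179.9, 0.6, 7.7]
force: [-0.0, -0.2, -8.1]
width: 0.244
```

```bash
python3 -c "
from h import *
settle(4)"
```

```text
t32.57 pos [551.3 230.7  74.6] rot [179.89   0.65   7.71] F [ 1.   0.4 -6.8] M [ 0.02 -0.05 -0.  ] w 0.250 q6 3.7
```

Emit:
apply_moves(motion=[{"x":0,"y":0,"z":0.0002,"turn":4,"claw":0}])

```text
time: 32.65
position: [551.4, 230.7, 74.5]
ee_rot: [179.8, 0.6, 3.9]
force: [-0.4, -0.8, -7.6]
width: 0.246
```

```bash
python3 -c "
from h import *
settle(4)"
```

```text
t32.85 pos [551.3 230.7  74.4] rot [179.84   0.64   3.9 ] F [-0.5  0.1 -6.6] M [ 0.04 -0.01  0.04] w 0.246 q6 7.5
```

Emit:
apply_moves(motion=[{"x":0,"y":0,"z":0.0002,"turn":4,"claw":0}])

```text
time: 32.93
position: [551.4, 230.8, 74.3]
ee_rot: [179.8, 0.6, 0.1]
force: [-0.1, 0.1, -6.8]
width: 0.246
```

```bash
python3 -c "
from h import *
settle(4)"
```

```text
t33.13 pos [551.3 230.8  74.3] rot [1.798e+02 6.200e-01 8.000e-02] F [ 0.1 -0.3 -6.6] M [-0.02 -0.06  0.02] w 0.249 q6 11.4
```

Past the binding angle with no resistance and still sinking, so this is the clean socket.

Emit:
apply_moves(motion=[{"x":0,"y":0,"z":0.0002,"turn":5,"claw":0}])

```text
time: 33.22
position: [551.3, 230.8, 74.1]
ee_rot: [179.8, 0.6, -4.7]
force: [0.7, 0.2, -6.8]
width: 0.246
```

```bash
python3 -c "
from h import *
settle(4)"
```

```text
t33.42 pos [551.3 230.7  74.1] rot [179.75   0.6   -4.72] F [ 0.6  0.  -7.5] M [ 0.06  0.01 -0.06] w 0.247 q6 16.2
```

Emit:
apply_moves(motion=[{"x":0,"y":0,"z":0.0003,"turn":6,"claw":0}])

```text
time: 33.5
position: [551.4, 230.7, 73.8]
ee_rot: [179.7, 0.6, -10.5]
force: [-0.3, 0.0, -6.6]
width: 0.248
```

```bash
python3 -c "
from h import *
settle(4)"
```

```text
t33.70 pos [551.4 230.7  73.8] rot [179.69   0.58 -10.49] F [ 0.2  0.5 -7.4] M [ 0.01 -0.01 -0.07] w 0.247 q6 21.9
```

Emit:
apply_moves(motion=[{"x":0,"y":0,"z":0.0002,"turn":6,"claw":0}])

```text
time: 33.78
position: [551.3, 230.7, 73.6]
ee_rot: [179.6, 0.5, -16.3]
force: [-1.1, -1.5, -7.2]
width: 0.248
```

```bash
python3 -c "
from h import *
settle(4)"
```

```text
t33.98 pos [551.4 230.7  73.6] rot [179.64   0.54 -16.24] F [-0.1  0.6 -6.7] M [ 0.01  0.   -0.02] w 0.243 q6 27.7
```

Emit:
apply_moves(motion=[{"x":0,"y":0,"z":0.0002,"turn":6,"claw":0}])

```text
time: 34.07
position: [551.4, 230.8, 73.5]
ee_rot: [179.6, 0.5, -22.0]
force: [-0.4, -0.6, -6.1]
width: 0.241
```

```bash
python3 -c "
from h import *
settle(4);tilt()"
```

```text
t34.27 pos [551.4 230.7  73.5] rot [179.59   0.49 -21.98] F [-0.2 -0.8 -6.3] M [-0.12 -0.    0.01] w 0.247 q6 33.4
tool z lean deg x,y [-0.61 -0.2 ]
```

Emit:
apply_moves(motion=[{"x":0,"y":0,"z":0.0002,"turn":6,"claw":0}])

```text
time: 34.35
position: [551.5, 230.8, 73.4]
ee_rot: [179.5, 0.4, -27.7]
force: [-0.3, 0.3, -6.1]
width: 0.248
```

```bash
python3 -c "
from h import *
settle(4)"
```

```text
t34.55 pos [551.5 230.7  73.4] rot [179.54   0.43 -27.73] F [-0.3  0.2 -4.9] M [-0.15 -0.09  0.04] w 0.247 q6 39.2
```

Emit:
apply_moves(motion=[{"x":0,"y":0,"z":0.0002,"turn":6,"claw":0}])

```text
time: 34.63
position: [551.5, 230.6, 73.4]
ee_rot: [179.5, 0.4, -33.5]
force: [-0.2, -0.7, -5.1]
width: 0.248
```

```bash
python3 -c "
from h import *
settle(4)"
```

```text
t34.83 pos [551.5 230.6  73.3] rot [179.5    0.37 -33.48] F [-1.6 -0.8 -4.7] M [-0.17 -0.07 -0.05] w 0.244 q6 44.9
```

Emit:
apply_moves(motion=[{"x":0,"y":0,"z":0.0001,"turn":6,"claw":0}])

```text
time: 34.92
position: [551.5, 230.5, 73.3]
ee_rot: [179.5, 0.3, -39.2]
force: [-0.7, -1.3, -5.9]
width: 0.246
```

```bash
python3 -c "
from h import *
settle(4);tilt()"
```

```text
t35.12 pos [551.5 230.5  73.3] rot [179.45   0.32 -39.23] F [ 0.  -1.6 -4.9] M [-0.3  -0.07 -0.08] w 0.244 q6 50.7
tool z lean deg x,y [-0.59 -0.22]
```

Emit:
apply_moves(motion=[{"x":0,"y":0,"z":0.0001,"turn":5,"claw":0}])

```text
time: 35.2
position: [551.5, 230.4, 73.2]
ee_rot: [179.4, 0.3, -44.0]
force: [-1.1, -0.7, -4.6]
width: 0.246
```

```bash
python3 -c "
from h import *
settle(4)"
```

```text
t35.40 pos [551.4 230.5  73.2] rot [179.41   0.27 -44.  ] F [-0.6 -1.  -4.5] M [-0.38  0.06 -0.  ] w 0.247 q6 55.4
```

Emit:
apply_moves(motion=[{"x":0,"y":0,"z":0,"turn":4,"claw":0}])

```text
time: 35.48
position: [551.3, 230.4, 73.1]
ee_rot: [179.4, 0.2, -47.8]
force: [-1.1, 0.3, -5.6]
width: 0.248
```

```bash
python3 -c "
from h import *
settle(4)"
```

```text
t35.68 pos [551.3 230.5  73.1] rot [179.39   0.25 -47.81] F [-1.5 -0.3 -4.3] M [-0.29  0.08  0.07] w 0.247 q6 59.2
```

Emit:
apply_moves(motion=[{"x":0,"y":0,"z":0,"turn":4,"claw":0}])

```text
time: 35.77
position: [551.1, 230.5, 73.0]
ee_rot: [179.4, 0.2, -51.6]
force: [-1.1, -0.0, -5.1]
width: 0.249
```

```bash
python3 -c "
from h import *
settle(4);tilt()"
```

```text
t35.97 pos [551.1 230.6  73. ] rot [179.35   0.22 -51.62] F [-2.5 -0.1 -5.6] M [-0.18  0.18  0.13] w 0.245 q6 63.1
tool z lean deg x,y [-0.65 -0.23]
```

Torque is rising (0.13 N m). Nearly home, so 3° steps until snug.

Emit:
apply_moves(motion=[{"x":0,"y":0,"z":0,"turn":3,"claw":0}])

```text
time: 36.05
position: [551.0, 230.7, 73.0]
ee_rot: [179.3, 0.2, -54.4]
force: [-2.2, -0.2, -4.7]
width: 0.248
```

```bash
python3 -c "
from h import *
settle(4)"
```

```text
t36.25 pos [551.  230.6  73. ] rot [179.33   0.2  -54.47] F [-1.9  0.7 -5.6] M [-0.21  0.15  0.32] w 0.242 q6 65.9
```

Emit:
apply_moves(motion=[{"x":0,"y":0,"z":0,"turn":3,"claw":0}])

```text
time: 36.33
position: [550.9, 230.6, 73.0]
ee_rot: [179.3, 0.2, -57.3]
force: [-1.8, -0.3, -5.0]
width: 0.247
```

```bash
python3 -c "
from h import *
settle(4);tilt();shot('wrist','w15',(220,130,420,330),3)"
```

```text
t36.53 pos [550.9 230.6  73. ] rot [ 1.7931e+02  1.6000e-01 -5.7320e+01] F [-1.9 -0.8 -5.3] M [-0.3   0.18  0.47] w 0.247 q6 68.8
tool z lean deg x,y [-0.67 -0.23]
```

View pics/w15.png

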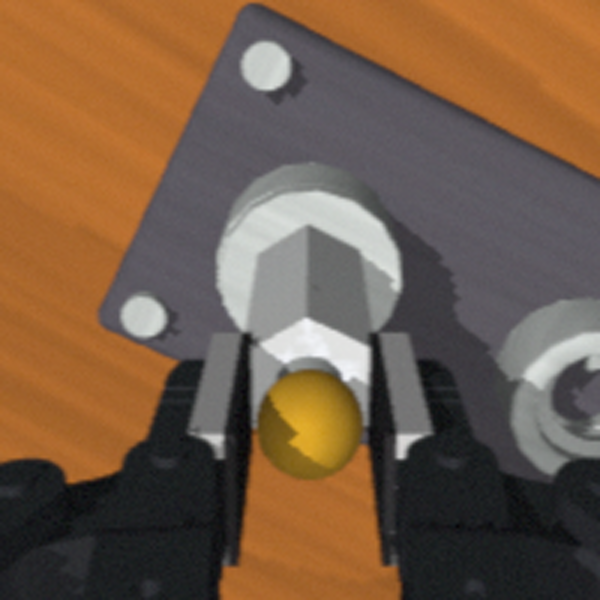

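Snug: torque 0.13 → 0.32 → 0.47 N m within 6° of the lined-up angle, and the picture shows the flange down flush on the rim. Releasing and withdrawing upward.

Emit:
apply_moves(motion=[{"x":0,"y":0,"z":0,"turn":0,"claw":30},{"x":0,"y":0,"z":0,"turn":0,"claw":60},{"x":0,"y":0,"z":0,"turn":0,"claw":60},{"x":0,"y":0,"z":0,"turn":0,"claw":60}])

```text
time: 36.92
position: [553.7, 231.2, 75.5]
ee_rot: [179.8, 0.1, -57.3]
force: [-0.2, 0.2, -0.1]
width: 0.599
```

```bash
python3 -c "
from h import *
settle(4)"
```

```text
t37.12 pos [553.2 231.1  75. ] rot [ 1.797e+02  1.000e-01 -5.732e+01] F [-0.   0.4 -0.4] M [-0.02  0.02 -0.03] w 0.603 q6 68.7
```

Emit:
apply_moves(motion=[{"x":0,"y":0,"z":-0.03,"turn":0,"claw":60}])

```text
time: 37.2
position: [550.8, 230.5, 100.5]
ee_rot: [179.2, 0.3, -57.3]
force: [0.2, -0.5, -0.2]
width: 0.602
```

```bash
python3 -c "
from h import *
settle(5)"
```

```text
t37.45 pos [553.1 231.1 104.8] rot [ 1.7969e+02  1.1000e-01 -5.7320e+01] F [0.1 0.5 0.7] M [0.01 0.04 0.01] w 0.601 q6 68.7
```

Emit:
apply_moves(motion=[{"x":0,"y":0,"z":-0.04,"turn":0,"claw":60},{"x":0,"y":0,"z":-0.03,"turn":0,"claw":60},{"x":0,"y":0,"z":-0.02,"turn":0,"claw":60}])

```text
time: 37.7
position: [550.5, 230.5, 189.6]
ee_rot: [178.8, 0.5, -57.3]
force: [-0.6, -0.4, 0.3]
width: 0.6
```

```bash
python3 -c "
from h import *
settle(6);tilt()
shot('wrist','w16',(200,110,420,310),3); spots('wrist',('post_flange','socket_1'))
shot('side','s16'); spots('side',('post_flange','bottle','brick','pliers'))
c=cam('wrist')
for P in ((551.1,231,34+69),(551.1,231,34+58),(551.1,231,40),(551.1,231,34)): print(P,((proj(c,[P])-[200,110])*3).round(1))"
```

```text
t38.00 pos [550.  230.4 186.9] rot [178.65   0.51 -57.34] F [-0.3  0.3 -0.2] M [ 0.02 -0.03 -0.09] w 0.599 q6 68.7
tool z lean deg x,y [-1.42 -0.3 ]
wrist post_flange [(0.71, [577.9, -243.3, 19.9]), (0.68, [674.7, -115.2, 21.6]), (0.67, [554.2, 233.4, 36.3])]
wrist socket_1 [(0.67, [560.2, 149.0, 36.5])]
side post_flange [(0.66, [549.8, 230.5, 31.4]), (0.66, [579.1, -247.4, 22.9]), (0.6, [439.6, -126.6, 21.8]), (0.53, [672.6, -116.5, 21.6])]
side bottle [(0.63, [799.4, 27.8, 1.1])]
side brick [(0.83, [553.2, 433.0, -3.3])]
side pliers [(0.77, [587.7, -447.9, -1.9])]
(551.1, 231, 103) [[370.1 271.3]]
(551.1, 231, 92) [[370.4 260.1]]
(551.1, 231, 40) [[371.5 217.5]]
(551.1, 231, 34) [[371.6 213.4]]
```

View pics/w16.png

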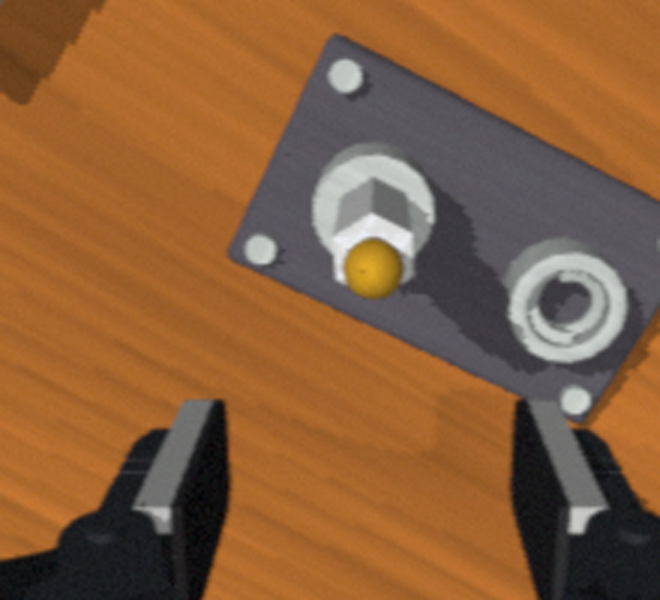

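View pics/s16.png

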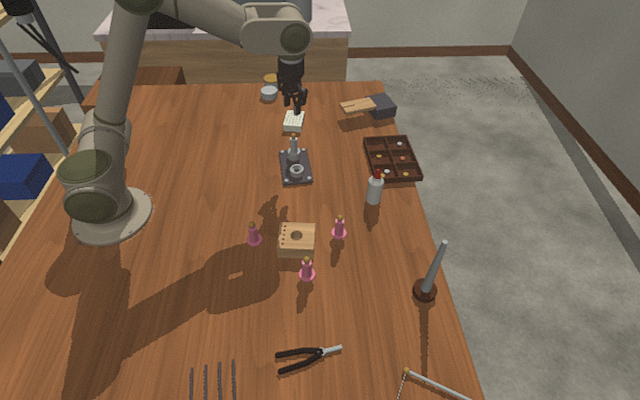

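The post stands upright in the far socket: ball at crop (373,268), flange centre (374,205), on a vertical line as predicted. The bystanders are where they were at the start and the gripper is clear. Handing in.

```bash
python3 -c "
from h import *
st(); print(manip.job_done())"
```

```text
t38.40 pos [550.6 230.5 188.5] rot [178.8    0.45 -57.34] F [-0.7 -0.8  0.3] M [-0.03  0.   -0.02] w 0.604 q6 68.7
the job is handed in; nothing more can be done
None
```

The post is screwed into the clean socket, flange down on the rim and snug, and I handed the job in at about 38 s of the 72 s allowed. No verdict was reported.

**How it went:**
- My first grip was about 2.5° off vertical, so I set the post back in its block, straightened the tool and gripped again.
- In the near socket (about x 560, y 147) the foot first rode on the ridges at about 6.6 mm. I turned it 60° and it dropped in.
- About 60° short of home it stopped sinking and began pushing up, so I stopped there, backed it out and lifted it free.
- In the far socket (about x 551, y 231) it sank steadily past that angle. Torque then rose 0.13 → 0.32 → 0.47 N m within about 3° of lined up.

**Last checks:**
- **Seating:** the wrist picture shows the flange flush on the rim and the post upright. By the tool angle it sits about 3° past lined up (limit 17°).
- **Gripper:** it is open, clear above the post, and reads no force.
- **Bystanders:** the networks place the bottle, brick and pliers within a few mm of their starting positions. The block stands empty and the pink look-alikes were not used.
- **Disagreement:** the wrist network put the flange at (554, 233, 36) and the side network at (550, 231, 31). That is within their stated 4 mm scatter, so they could not confirm the 3 mm and 0.8 mm limits. For those I relied on the arm's height reading, the torque rise and the picture.

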